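# Close down the electronics bench: tester off, cases to the tote, brushes into the stand

### The arm

A 6-joint arm with a two-finger parallel gripper is mounted at the origin on the work surface. World frame = base frame: x ahead of the robot, y to its left, z up, the work surface at z = 0. Lengths are in m, angles in degrees, forces in N, time in s.
With the tool pointing down it reaches from about 0.375 to 0.925 m from the base axis. Payload 5.7 kg.
Tool frame: the origin (TCP) lies at the very end of the fingers, on their centre line; the grasp point (between the pads) lies 19 mm behind it; z points along the fingers, y is the line along which they close (so a half turn about z gives the same grasp; the last joint's range is limited). The gripper opens to 85 mm and grips with 20 to 120 N. Pads are 22 mm wide; open, the fingers measure 114 mm over their backs; the gripper's body (76 mm by 85 mm) begins 54 mm behind the grasp point. The pads swing forward as they close: fully open they stand 13 mm farther back than shut.
Start: joints at [-80.678, 20.558, 86.54, -0, 72.909, -6.595], TCP at [0.165, -0.577, 0.231] pointing down, gripper open.
Joint ranges: [-170.27, 170.27], [-57.76, 135], [12.27, 136.19], [-55.21, 235.2], [11.17, 155.16], [-170.74, 170.74]. Speed limits (degrees/s): [136.94, 136.94, 180, 180, 180, 180].

### API

Orientations are given as [roll, pitch, yaw] about the fixed x, y, z axes, in that order (R = Rz(yaw) Ry(pitch) Rx(roll)).
In Python, from cell import read_state, read_camera, camera_info, job_done gives the robot as it stands.
- The arm moves only by the tool step_arm, never from a script. Its argument "deltas" is a list of rows, each a list of 7 numbers: the opening, from 0 (shut) to 1 (fully open), then the shift along the tool's x, y, z in m, then the turn, a rotation vector about the tool's x, y, z in rad. A call has 1 to 5 rows; each row is the pose to reach, as a shift and turn from the pose commanded when the call began, along the tool's axes at that moment; what a row does not reach only later rows make up. A row lasts 1/10 s, in which the tool goes at most 50 mm and 8.59 degrees, less where a joint would pass 70% of its speed; a pose out of reach is approached as far as the arm can. A call with a gripper value outside its range is refused whole. The fingers move at their own pace and stop on an object; the grip force is fixed at half the most. Time passes only in rows, so rows that repeat a pose let the fingers close. It gives the time, the measured TCP pose, the force, the opening and the grip force at its end, in the units of the state.
- read_state(): the state, without advancing time (a new reading comes with each control period).
- read_camera(name): name is "scene" or "top"; returns (picture, depth): 480x640x3 uint8, blue, green, red; 480x640 float32, m along the optical axis (not along the pixel's ray), 0 where there is no reading.
- camera_info(name): a dict with "intrinsics" (3x3 intrinsics, pixels), "k1" (the pictures are not rectified: a ray, as slopes to the right and down, at radius r is drawn at 1 + k1 r^2 times it, then the intrinsics apply), "R" (3x3) and "t" (3): a world point X has camera coordinates R X + t. Camera axes: x right, y down, z forward; pixel columns grow to the right and rows downward; lengths in m; the calibration is good to about 2 mm. A picture is of the moment at which its call begins. camera_info takes no time and is no camera call.
- job_done(): hands the job in; it is judged then, once.
The state is a dict: "clock": time; "joint_positions": joint angles; "joint_vel": joint speeds; "joint_torque": joint torques, N m; "tcp_pos": TCP position; "tool_rot": TCP orientation; "contact_force": force on the tool from outside, world axes, zero at the start; "wrist_torque": the same for the moment, N m; "gripper_width": finger opening in m; "grasp_force": force on a finger pad.
Only numpy, scipy, OpenCV 4.12 (cv2) and the standard library are available. Lean on these libraries where they do the work, as an engineer would, in place of code of your own. Each camera call takes 0.05 s, during which the arm holds its last target. There are 200 camera calls.

### The job

Close down the bench. Switch the tester off by pushing its lever all the way over, away from you, before you touch any module case; then clear every case out of the tester's catch tray into the grey tote. Also stand every cleaning brush from the blue mat upright in the white stand, butt down and bristles up, and leave everything else on the bench where it is.

Things in the scene. Friction and masses are not known exactly. Their poses are not given: they have to be found in the camera images.
- switch (a joint): The tester's power lever, 0 to 1.0 rad. On a small grey block beside the catch tray, at the tester's -y side. Near 0 (0 to 0.15 at the start) it leans toward the robot: on. At 1.0 it leans away (tester's +x), at its stop: off. It stays where it is left; about 1 N at the tip moves it.
- switch_tip (a point): Centre of the 26 mm ball at the top of the 80 mm lever; the ball is about 122 mm above the table and moves 77 mm along the tester's +x in an arc from 0 to 1.0 rad.
- tester: Grey tester, fixed, with an aluminium catch tray in front. Origin under the tray's centre; x from the tray to the machine (away from the robot), y left along the tray. Tray 150 (x) by 300 (y), floor 4 mm thick, rim 8 mm high on three sides; the machine, 100 mm high, begins at x = +75 mm. The lever's pivot is at x 0, y -185, z 52 mm.
- tote: Grey open tote, fixed, 220 (x) by 150 (y) by 50 mm high outside, walls 4 mm, floor 4 mm thick. Origin: centre of its underside.
- stand: White brush stand, fixed, 62 (x) by 172 (y) by 84 mm high, open on top, with three square cells 50 by 50 mm in a row along its y, their centres at y = -56, 0 and +56 mm; floor 4 mm. Origin: centre of its underside. Tote and stand are side by side in front of the robot, and change places between starts.
- mat: Blue bench mat, fixed, 300 (x) by 240 (y) by 3 mm thick, on the robot's right. Origin: centre of its underside; the brushes start on it.
- brush0: Cleaning brush, 200 mm long, 70 g, balance point at x -29 mm; 2 or 3 present. Origin: on its axis, mid-length; x toward the bristles. x -100 to -80: heavy black butt 28 mm square; to +40: wooden handle 26 mm square; to +60: steel ferrule 26 mm; to +100: rigid bristles 28 mm. Lies on cap and bristles, axis 14 mm above the mat, bristles toward +y, about 88 mm apart. Swung fast, it turns in the grip.
- brush1: Cleaning brush, 200 mm long, 70 g, balance point at x -29 mm; 2 or 3 present. Origin: on its axis, mid-length; x toward the bristles. x -100 to -80: heavy black butt 28 mm square; to +40: wooden handle 26 mm square; to +60: steel ferrule 26 mm; to +100: rigid bristles 28 mm. Lies on cap and bristles, axis 14 mm above the mat, bristles toward +y, about 88 mm apart. Swung fast, it turns in the grip.
- brush2: Cleaning brush, 200 mm long, 70 g, balance point at x -29 mm; 2 or 3 present. Origin: on its axis, mid-length; x toward the bristles. x -100 to -80: heavy black butt 28 mm square; to +40: wooden handle 26 mm square; to +60: steel ferrule 26 mm; to +100: rigid bristles 28 mm. Lies on cap and bristles, axis 14 mm above the mat, bristles toward +y, about 88 mm apart. Swung fast, it turns in the grip.
- case0: Aluminium module case, a block 64 (x) by 38 (y) by 26 mm high, about 130 g; may be absent (3 or 4 are there). Origin: centre of its underside. Starts flat in the tester's catch tray, long side roughly along the tester's x, 68 mm from centre to centre of neighbouring places.
- case1: Aluminium module case, a block 64 (x) by 38 (y) by 26 mm high, about 130 g; may be absent (3 or 4 are there). Origin: centre of its underside. Starts flat in the tester's catch tray, long side roughly along the tester's x, 68 mm from centre to centre of neighbouring places.
- case2: Aluminium module case, a block 64 (x) by 38 (y) by 26 mm high, about 130 g; may be absent (3 or 4 are there). Origin: centre of its underside. Starts flat in the tester's catch tray, long side roughly along the tester's x, 68 mm from centre to centre of neighbouring places.
- case3: Aluminium module case, a block 64 (x) by 38 (y) by 26 mm high, about 130 g; may be absent (3 or 4 are there). Origin: centre of its underside. Starts flat in the tester's catch tray, long side roughly along the tester's x, 68 mm from centre to centre of neighbouring places.
- phone: Black phone lying flat, 72 by 150 by 9 mm, close to the robot; not part of the job, leave it where it is. Origin: centre of its underside.
- dish: Small steel bowl, 70 mm across, 30 mm high, close to the robot; not part of the job, leave it where it is. Origin: centre of its underside.
- flux: Small bottle, 44 mm across, 100 mm high, beyond the mat; not part of the job, leave it where it is. Origin: centre of its underside.
- spool: Steel wire spool, 60 mm across, 42 mm high, beyond the tote and stand; not part of the job, leave it where it is. Origin: centre of its underside.
- meter: Black multimeter lying flat, 80 by 160 by 41 mm, beyond the tote and stand; not part of the job, leave it where it is. Origin: centre of its underside.
- battery: Flat battery pack 60 by 90 by 6 mm, beyond the tote and stand; not part of the job, leave it where it is. Origin: centre of its underside.
Not all that is in view belongs to the job. Leave any purple look-alike of the brush0 alone.

How it is judged (in metres and radians):
On the way:
1. the tester's lever is pushed over to off (beyond 0.85 rad) (value of joint switch above 0.85 rad), for 0.2 s.
At the end, for the whole second after the job is handed in: Lever beyond 0.85 rad. Every case present at rest inside the tote, origin under 45 mm above its underside. Every brush present in the stand (it may still rock a little), origin 80 to 112 mm above its underside and within its outline, bristles up within 0.4 rad of vertical (value of joint switch above 0.85 rad and angle between each of brush0, brush1, brush2's own x axis and vertical below 0.4 rad and x of brush0 in the frame of stand between -0.03 and 0.03 m and y of brush0 in the frame of stand between -0.09 and 0.09 m and z of brush0 in the frame of stand between 0.08 and 0.112 m and linear speed of each of brush0, brush1, brush2 below 0.2 m/s and x of brush1 in the frame of stand between -0.03 and 0.03 m and y of brush1 in the frame of stand between -0.09 and 0.09 m and z of brush1 in the frame of stand between 0.08 and 0.112 m and x of brush2 in the frame of stand between -0.03 and 0.03 m and y of brush2 in the frame of stand between -0.09 and 0.09 m and z of brush2 in the frame of stand between 0.08 and 0.112 m and x of case0 in the frame of tote between -0.106 and 0.106 m and y of case0 in the frame of tote between -0.071 and 0.071 m and z of case0 in the frame of tote between 0 and 0.045 m and linear speed of each of case0, case1, case2, case3 below 0.08 m/s and x of case1 in the frame of tote between -0.106 and 0.106 m and y of case1 in the frame of tote between -0.071 and 0.071 m and z of case1 in the frame of tote between 0 and 0.045 m and x of case2 in the frame of tote between -0.106 and 0.106 m and y of case2 in the frame of tote between -0.071 and 0.071 m and z of case2 in the frame of tote between 0 and 0.045 m and x of case3 in the frame of tote between -0.106 and 0.106 m and y of case3 in the frame of tote between -0.071 and 0.071 m and z of case3 in the frame of tote between 0 and 0.045 m); the robot touches nothing.
It fails at once if a module case is touched by the fingers while the tester is still on (value of joint switch below 0.8 rad and (contact force between the fingers and case0 above 0.5 N or contact force between the fingers and case1 above 0.5 N or contact force between the fingers and case2 above 0.5 N or contact force between the fingers and case3 above 0.5 N)).
It fails at once if a bystander (phone, bowl, bottle, spool, multimeter, battery) is moved more than 40 mm (distance of any of phone, dish, flux, spool, meter, battery from where it was at the start of the episode above 0.04 m).
Of brush0, brush1, brush2 only 2 to 3 are there at a start; the rules pass over those that are not, and their reading is None.
Of case0, case1, case2, case3 only 3 to 4 are there at a start; the rules pass over those that are not, and their reading is None.
At some moment in a run one of brush0, brush1, brush2 may be knocked a few centimetres aside while the robot is not near it.
It also fails if it takes over 210 s, if anything falls off the work surface, if the arm or the gripper's body presses on something with over 40 N, if the wrist force passes 120 N, or if a joint passes its speed limit or range.

## Working session

There is one attempt and no reset: what is moved stays moved. The work goes in short steps, Python scripts to look and compute and a tool call to move; the robot and the scene stay as the last step left them, time stands still between calls to the robot, and variables do not carry over. Pictures are saved under pics/ and viewed, at most 14 in all, crops included, and the job is handed in when it is done.

Besides the shell and the picture viewer there is one more tool, called after "Emit:" as name(argument=value, ...), one argument or row to a line, values as JSON. step_arm: Moves the arm, as the interface text tells. Its arguments: {"type":"object","properties":{"deltas":{"type":"array","items":{"type":"array","items":{"type":"number"}}}},"required":["deltas"]}

```bash
ls; mkdir -p pics
python3 - <<'E'
from cell import *
import cv2,numpy as np
for n in("scene","top"):
    p,d=read_camera(n);cv2.imwrite(f"pics/{n}0.png",p);np.savez(f"{n}0.npz",p=p,d=d)
    print(n,camera_info(n))
print(read_state())
E
```

```text
pics
scene {'intrinsics': array([[586.56529078,   0.        , 319.25779018],
       [  0.        , 586.56529078, 238.59587723],
       [  0.        ,   0.        ,   1.        ]]), 'k1': -0.048164079994481156, 'R': array([[ 0.86211384,  0.50635371, -0.01912183],
       [ 0.359767  , -0.63823858, -0.6806021 ],
       [-0.35682969,  0.57987709, -0.73240367]]), 't': array([-0.44670936, -0.09291327,  1.55820854])}
top {'intrinsics': array([[443.65159881,   0.        , 316.77843718],
       [  0.        , 443.65159881, 237.13565605],
       [  0.        ,   0.        ,   1.        ]]), 'k1': -0.0838737030539064, 'R': array([[ 0.00847044, -0.99996231,  0.00190581],
       [-0.99867653, -0.0085562 , -0.05071467],
       [ 0.05072906, -0.00147372, -0.99871136]]), 't': array([0.01646802, 0.51005269, 1.09107915])}
{'clock': 0.1, 'joint_positions': array([-8.06783183e+01,  2.05961089e+01,  8.65934937e+01,  1.16004687e-03,
        7.29094648e+01, -6.59415559e+00]), 'joint_vel': array([-0.03989792,  0.02996397, -0.11760802, -0.005719  ,  0.15280723,
       -0.04797822]), 'joint_torque': array([ 1.22654624e-04, -5.28650880e+01, -2.79350120e+01, -1.46355137e-04,
        4.88976701e-03, -1.27106279e-05]), 'tcp_pos': array([ 0.16443854, -0.57637617,  0.23050905]), 'tool_rot': array([-1.79901715e+02, -1.24773870e-02,  1.59154847e+01]), 'contact_force': array([-0.92764235, -0.0139572 ,  0.33025868]), 'wrist_torque': array([ 0.01552124,  0.02848191, -0.02506026]), 'grasp_force': 0.0, 'gripper_width': 0.08516776292373884}
```

View pics/scene0.png

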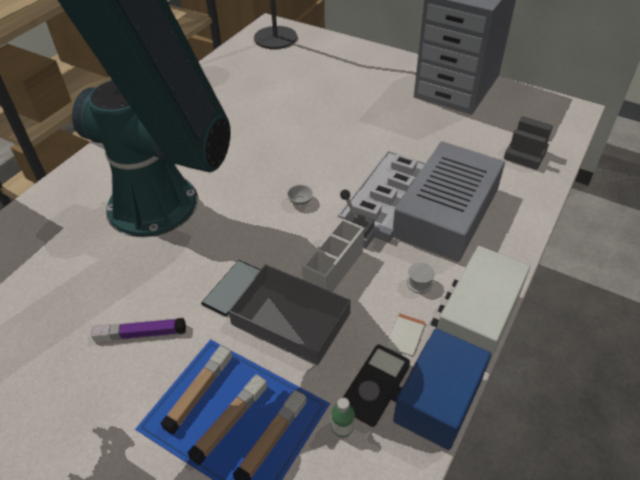

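View pics/top0.png

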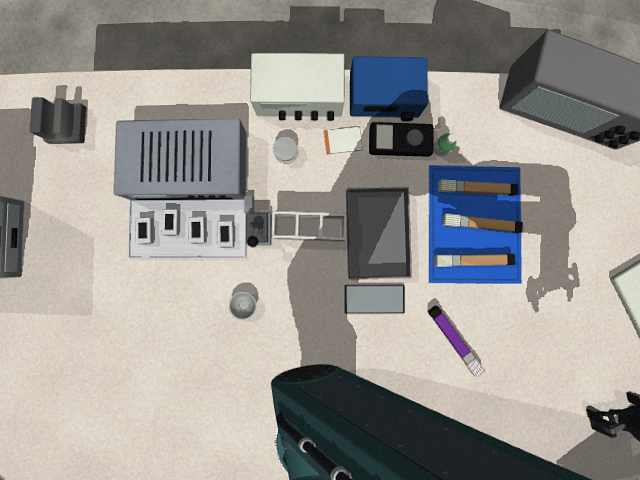

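Top view, by pixel:
- Four cases in the tray at (143,230), (170,221), (197,230) and (225,234). The lever ball is at (252,241).
- The stand is at (308,226) and the tote at (379,233).
- Three wooden-handled brushes lie on the blue mat at (478,187), (482,222) and (475,260).
- The purple look-alike at (455,340) is off the mat, so I leave it.
- Bystanders: phone (375,299), dish (243,305), spool (286,150), battery (343,140), meter (402,138), flux (446,145).

Next I measure positions from both cameras.

```bash
cat > h.py <<'E'
from cell import *
import cv2,numpy as np
from scipy.spatial.transform import Rotation as Ro
def cloud(n,d):
    c=camera_info(n);K=c["intrinsics"];h,w=d.shape
    uv=np.stack(np.meshgrid(np.arange(w),np.arange(h)),-1).reshape(-1,1,2).astype(float)
    s=cv2.undistortPoints(uv,K,np.array([c["k1"],0,0,0,0.])).reshape(h,w,2)
    P=np.dstack([s,np.ones((h,w))])*d[...,None]
    X=(P-c["t"])@c["R"]; X[d==0]=9
    return X
def sel(X,x,y,z):
    return (X[...,0]>x[0])&(X[...,0]<x[1])&(X[...,1]>y[0])&(X[...,1]<y[1])&(X[...,2]>z[0])&(X[...,2]<z[1])
def rects(X,m,name,minpx=25):
    n,l,s,_=cv2.connectedComponentsWithStats(m.astype(np.uint8))
    for i in range(1,n):
        if s[i,4]<minpx: continue
        P=X[l==i]; r=cv2.minAreaRect((P[:,:2]*1000).astype(np.float32))
        print(name,"px",s[i,:4],"n",s[i,4],"c",np.round(r[0],1),"sz",np.round(r[1],1),"ang",round(r[2],1),"z",np.round(np.percentile(P[:,2],[5,50,95])*1000,1))
E
python3 - <<'E'
from h import *
for n in("top","scene"):
    f=np.load(f"{n}0.npz");X=cloud(n,f["d"]);hsv=cv2.cvtColor(f["p"],cv2.COLOR_BGR2HSV)
    print("==",n, "px->w", [np.round(X[v,u],3) for u,v in ([(252,241),(308,226),(379,233),(475,225),(130,256),(246,256)] if n=="top" else [(345,195),(335,255)])])
    rects(X,sel(X,(.4,.62),(.1,.5),(.024,.04)),"case")
    rects(X,sel(X,(.4,.62),(.05,.5),(.105,.14)),"ball",8)
    rects(X,sel(X,(.5,.85),(.1,.55),(.09,.11)),"machine",200)
    rects(X,sel(X,(.4,.65),(-.08,.16),(.076,.092)),"stand")
    rects(X,sel(X,(.35,.7),(-.25,0.02),(.042,.056)),"tote")
    m=sel(X,(.35,.7),(-.52,-.2),(.010,.06)); rects(X,m,"brush",80)
    m=sel(X,(.3,.8),(-.55,-.2),(-.01,.01))&(hsv[...,0]>100)&(hsv[...,0]<125)&(hsv[...,1]>150); rects(X,m,"mat",800)
E
```

```text
== top px->w [array([0.494, 0.164, 0.137]), array([0.538, 0.043, 0.007]), array([ 0.522, -0.136,  0.004]), array([ 0.543, -0.372,  0.029]), array([ 0.458,  0.497, -0.001]), array([0.461, 0.198, 0.002])]
case px [232 196  39  49] n 258 c [556.9 168.5] sz [144.7  61.6] ang 31.1 z [27.2 30.6 33.5]
case px [137 198  60   2] n 61 c [601.  395.9] sz [  1.3 148. ] ang 0.5 z [24.8 27.3 31.8]
case px [162 209  16  27] n 403 c [543.8 386.3] sz [65.3 39.1] ang 0.0 z [27.3 30.7 34.2]
case px [188 217  17  27] n 419 c [524.6 320.1] sz [64.9 40.1] ang 2.7 z [27.1 30.6 34.1]
case px [135 218  17  26] n 394 c [522.  454.1] sz [63.4 39.4] ang 2.5 z [26.5 30.6 33.6]
case px [217 221  17  27] n 422 c [515.  246.9] sz [64.6 39.6] ang 2.2 z [26.4 30.5 34.1]
ball px [247 236  11  12] n 104 c [493.  165.2] sz [23.3 23.6] ang 44.8 z [127.1 133.  138.1]
machine px [250  90  35  16] n 212 c [832.6 140.1] sz [79.8 30.8] ang 88.7 z [ 92.1 105.8 109.9]
machine px [113 119 128  77] n 9514 c [692.6 351.9] sz [181.5 300.8] ang 0.8 z [ 97.3 100.9 104.2]
stand px [272 211  74  30] n 617 c [533.5  40.9] sz [172.5  62.
[... 1470 characters left out ...]
.6  66.6] ang 88.2 z [76.9 83.  87.2]
tote px [311 259  21  10] n 76 c [519.8   5.9] sz [45.5 21.9] ang 33.3 z [42.9 49.1 55. ]
tote px [228 264 123  91] n 1130 c [520.  -94.6] sz [224.1 225.1] ang 2.0 z [42.7 48.2 53.5]
brush px [228 308  91  55] n 996 c [ 523.  -204.8] sz [221.6   9.4] ang 0.0 z [12.2 32.7 51.1]
brush px [160 345  72  89] n 1591 c [ 457.  -374.6] sz [ 31.3 199.7] ang 0.8 z [13.9 29.  33. ]
brush px [187 375  80  90] n 1736 c [ 548.7 -395.3] sz [200.8  31.2] ang 84.4 z [13.6 29.2 33.2]
brush px [233 390  73  90] n 1706 c [ 638.9 -385. ] sz [200.   29.2] ang 87.3 z [15.8 29.5 33.2]
mat px [137 341 191 139] n 9977 c [ 547.  -382.5] sz [237.9 298. ] ang 89.9 z [-0.3  3.1  6.4]
```

Emit:
step_arm(
  deltas=[
    [0, 0.035, -0.019, 0, 0, 0, -0.14],
    [0, 0.07, -0.038, 0, 0, 0, -0.28],
    [0, 0.105, -0.057, 0, 0, 0, -0.42],
    [0, 0.14, -0.076, 0, 0, 0, -0.56],
    [0, 0.175, -0.094, 0, 0, 0, -0.7],
  ],
)

```text
clock: 0.6
tcp_pos: [0.3078, -0.437, 0.2309]
tool_rot: [-180.0, -0.0, 56.3]
contact_force: [0.2, -0.6, -0.1]
gripper_width: 0.0121
grasp_force: 0.0
```

Emit:
step_arm(
  deltas=[
    [0, 0.04, 0.008, 0, 0, 0, -0.12],
    [0, 0.08, 0.016, 0, 0, 0, -0.24],
    [0, 0.12, 0.024, 0, 0, 0, -0.36],
    [0, 0.16, 0.033, 0, 0, 0, -0.48],
    [0, 0.195, 0.041, 0, 0, 0, -0.59],
  ],
)

```text
clock: 1.1
tcp_pos: [0.451, -0.298, 0.231]
tool_rot: [-180.0, -0.0, 90.1]
contact_force: [-0.1, -1.0, 0.4]
gripper_width: -0.0
grasp_force: 0.0
```

Emit:
step_arm(
  deltas=[
    [0, 0, 0, 0, 0, 0, 0],
    [0, 0, 0, 0, 0, 0, 0],
  ],
)

```text
clock: 1.3
tcp_pos: [0.4501, -0.2991, 0.2309]
tool_rot: [-179.9, -0.0, 89.9]
contact_force: [-0.2, -0.5, -0.9]
gripper_width: 0.0001
grasp_force: 0.0
```

Emit:
step_arm(
  deltas=[
    [0, 0, 0, 0, 0, 0.14, 0],
    [0, 0, 0, 0, 0, 0.28, 0],
    [0, 0, 0, 0, 0, 0.42, 0],
    [0, 0, 0, 0, 0, 0.56, 0],
    [0, 0, 0, 0, 0, 0.7, 0],
  ],
)

```text
clock: 1.8
tcp_pos: [0.4491, -0.302, 0.2319]
tool_rot: [179.9, -40.3, 89.7]
contact_force: [0.4, 0.2, -2.1]
gripper_width: 0.0003
grasp_force: 0.0
```

Emit:
step_arm(
  deltas=[
    [0, 0, 0, 0, 0, 0.14, 0],
    [0, 0, 0, 0, 0, 0.28, 0],
    [0, 0, 0, 0, 0, 0.42, 0],
    [0, 0, 0, 0, 0, 0.56, 0],
    [0, 0, 0, 0, 0, 0.7, 0],
  ],
)

```text
clock: 2.3
tcp_pos: [0.4489, -0.3021, 0.2309]
tool_rot: [-179.8, -80.5, 89.5]
contact_force: [0.6, 0.5, 1.4]
gripper_width: -0.0
grasp_force: 0.0
```

```bash
python3 -c "
from cell import *
s=read_state();print(s['joint_positions'],s['tcp_pos'],s['tool_rot'])"
```

```text
[-61.21747191  54.50996717  68.18307526  38.4730715  129.44421372
 -57.90706694] [ 0.4488695  -0.30208535  0.23091656] [-179.84873615  -80.46528969   89.47381678]
```

Emit:
step_arm(
  deltas=[
    [0, 0, 0, 0, 0, -0.14, 0],
    [0, 0, 0, 0, 0, -0.28, 0],
    [0, 0, 0, 0, 0, -0.42, 0],
    [0, 0, 0, 0, 0, -0.56, 0],
    [0, 0, 0, 0, 0, -0.7, 0],
  ],
)

```text
clock: 2.8
tcp_pos: [0.449, -0.3023, 0.231]
tool_rot: [-180.0, -39.7, 89.6]
contact_force: [0.3, 0.9, 0.3]
gripper_width: -0.0001
grasp_force: 0.0
```

Emit:
step_arm(
  deltas=[
    [0, 0, 0, 0, 0, -0.14, 0],
    [0, 0, 0, 0, 0, -0.28, 0],
    [0, 0, 0, 0, 0, -0.42, 0],
    [0, 0, 0, 0, 0, -0.56, 0],
    [0, 0, 0, 0, 0, -0.7, 0],
  ],
)

```text
clock: 3.3
tcp_pos: [0.4493, -0.3017, 0.2324]
tool_rot: [179.9, 0.4, 89.6]
contact_force: [0.3, 0.0, -0.1]
gripper_width: 0.0001
grasp_force: 0.0
```

Emit:
step_arm(
  deltas=[
    [0, 0.046, 0, 0, 0, 0, 0],
    [0, 0.092, 0, 0, 0, 0, 0],
    [0, 0.138, 0, 0, 0, 0, 0],
    [0, 0.184, 0, 0, 0, 0, 0],
    [0, 0.23, 0, 0, 0, 0, 0],
  ],
)

```text
clock: 3.8
tcp_pos: [0.4498, -0.0695, 0.2313]
tool_rot: [-180.0, 0.0, 89.6]
contact_force: [0.3, -0.0, 0.6]
gripper_width: 0.0002
grasp_force: 0.0
```

Emit:
step_arm(
  deltas=[
    [0, 0.046, 0, 0, 0, 0, 0],
    [0, 0.092, 0, 0, 0, 0, 0],
    [0, 0.138, 0, 0, 0, 0, 0],
    [0, 0.184, -0.003, 0, 0, 0, 0],
    [0, 0.233, -0.005, 0, 0, 0, 0],
  ],
)

```text
clock: 4.3
tcp_pos: [0.4462, 0.1634, 0.2314]
tool_rot: [180.0, 0.0, 89.6]
contact_force: [1.1, -0.6, -1.3]
gripper_width: -0.0
grasp_force: 0.0
```

Emit:
step_arm(
  deltas=[
    [0, 0, 0, 0.04, 0, 0, 0],
    [0, 0, 0, 0.08, 0, 0, 0],
    [0, 0, 0, 0.12, 0, 0, 0],
    [0, 0, 0, 0.12, 0, 0, 0],
  ],
)

```text
clock: 4.7
tcp_pos: [0.4424, 0.1612, 0.1074]
tool_rot: [-179.4, 0.1, 89.7]
contact_force: [-0.9, 0.5, -0.4]
gripper_width: 0.0
grasp_force: 0.0
```

Emit:
step_arm(
  deltas=[
    [0, 0, 0.02, 0, 0, 0, 0],
    [0, 0, 0.04, 0, 0, 0, 0],
    [0, 0, 0.06, 0, 0, 0, 0],
    [0, 0, 0.075, 0, 0, 0, 0],
    [0, 0, 0.085, 0, 0, 0, 0],
  ],
)

```text
clock: 5.2
tcp_pos: [0.5334, 0.162, 0.1132]
tool_rot: [179.9, -0.0, 89.7]
contact_force: [-1.1, -0.7, -0.6]
gripper_width: 0.0002
grasp_force: 0.5
```

Emit:
step_arm(
  deltas=[
    [0, 0, 0.004, 0, 0, 0, 0],
    [0, 0, 0.008, 0, 0, 0, 0],
    [0, 0, 0.01, 0, 0, 0, 0],
    [0, 0, 0.01, 0, 0, 0, 0],
  ],
)

```text
clock: 5.6
tcp_pos: [0.5412, 0.1629, 0.1115]
tool_rot: [-180.0, -0.0, 89.8]
contact_force: [0.9, -0.8, 0.5]
gripper_width: 0.0001
grasp_force: 0.0
```

```bash
cat > ball.py <<'E'
from h import *
p,d=read_camera("scene");X=cloud("scene",d)
m=sel(X,(.48,.62),(.14,.19),(.105,.14));P=X[m];print(len(P),P.mean(0))
cv2.imwrite("pics/ball.png",cv2.resize(p[150:270,300:440],None,fx=4,fy=4))
E
python3 ball.py
```

```text
199 [0.5582496  0.158971   0.12747133]
```

Emit:
step_arm(
  deltas=[
    [0, 0, 0.004, 0, 0, 0, 0],
    [0, 0, 0.008, 0, 0, 0, 0],
    [0, 0, 0.012, 0, 0, 0, 0],
    [0, 0, 0.012, 0, 0, 0, 0],
  ],
)

```text
clock: 6.05
tcp_pos: [0.5431, 0.1629, 0.1107]
tool_rot: [-178.9, 0.1, 89.8]
contact_force: [-24.4, 1.4, 22.3]
gripper_width: 0.0001
grasp_force: 12.8
```

Emit:
step_arm(
  deltas=[
    [0, 0, 0.003, 0, 0, 0, 0],
    [0, 0, 0.006, 0, 0, 0, 0],
    [0, 0, 0.006, 0, 0, 0, 0],
  ],
)

```text
clock: 6.35
tcp_pos: [0.5436, 0.1629, 0.1105]
tool_rot: [-178.3, 0.1, 89.9]
contact_force: [-36.4, 1.7, 34.2]
gripper_width: 0.0003
grasp_force: 19.7
```

Emit:
step_arm(
  deltas=[
    [0, 0, -0.03, 0, 0, 0, 0],
    [0, 0, -0.06, 0, 0, 0, 0],
    [0, 0, -0.08, 0, 0, 0, 0],
    [0, 0, -0.08, -0.05, 0, 0, 0],
    [0, 0, -0.08, -0.1, 0, 0, 0],
  ],
)

```text
clock: 6.85
tcp_pos: [0.4769, 0.163, 0.2112]
tool_rot: [-179.7, 0.0, 89.9]
contact_force: [1.6, 0.0, 0.5]
gripper_width: -0.0005
grasp_force: 0.0
```

```bash
python3 ball.py; python3 -c "
from cell import *
s=read_state();print(s['joint_positions'],s['tcp_pos'],s['tool_rot'])"
```

```text
104 [0.57038817 0.16129458 0.12729105]
[1.10100578e+01 1.34752159e+01 9.87296582e+01 1.02753640e-02
 6.71829664e+01 1.11348813e+01] [0.48295093 0.16421888 0.2203532 ] [ 1.79401201e+02 -1.27551867e-01  8.98719090e+01]
```

Emit:
step_arm(
  deltas=[
    [0.62, 0.017, 0.008, 0, 0, 0, -0.145],
    [0.62, 0.034, 0.015, 0, 0, 0, -0.29],
    [0.62, 0.05, 0.023, 0, 0, 0, -0.435],
    [0.62, 0.067, 0.03, 0, 0, 0, -0.58],
    [0.62, 0.084, 0.038, 0, 0, 0, -0.725],
  ],
)

```text
clock: 7.4
tcp_pos: [0.5179, 0.2479, 0.2115]
tool_rot: [180.0, 0.0, 131.7]
contact_force: [0.2, 0.9, -0.3]
gripper_width: 0.053
grasp_force: 0.0
```

Emit:
step_arm(
  deltas=[
    [0.62, 0, 0, 0, 0, 0, -0.145],
    [0.62, 0, 0, 0, 0, 0, -0.29],
    [0.62, 0, 0, 0, 0, 0, -0.435],
    [0.62, 0, 0, 0, 0, 0, -0.58],
    [0.62, 0, 0, 0, 0, 0, -0.725],
  ],
)

```text
clock: 7.9
tcp_pos: [0.5177, 0.2472, 0.2114]
tool_rot: [180.0, 0.0, 173.3]
contact_force: [-0.5, 1.1, 0.7]
gripper_width: 0.053
grasp_force: 0.0
```

Emit:
step_arm(
  deltas=[
    [0.62, 0, 0, 0, 0, 0, -0.12],
    [0.62, 0, 0, 0, 0, 0, -0.12],
    [0.62, 0, 0, 0, 0, 0, -0.12],
    [0.62, 0, 0, 0, 0, 0, -0.12],
  ],
)

```text
clock: 8.3
tcp_pos: [0.5177, 0.2471, 0.2114]
tool_rot: [180.0, 0.0, 179.7]
contact_force: [1.0, -0.7, -0.1]
gripper_width: 0.053
grasp_force: 0.0
```

Emit:
step_arm(
  deltas=[
    [0.62, 0, 0, 0.045, 0, 0, 0],
    [0.62, 0, 0, 0.09, 0, 0, 0],
    [0.62, 0, 0, 0.135, 0, 0, 0],
    [0.62, 0, 0, 0.175, 0, 0, 0],
    [0.62, 0, 0, 0.195, 0, 0, 0],
  ],
)

```text
clock: 8.8
tcp_pos: [0.5155, 0.2463, 0.013]
tool_rot: [-179.9, -0.3, 179.7]
contact_force: [-0.6, 0.3, 0.0]
gripper_width: 0.0525
grasp_force: 0.0
```

Emit:
step_arm(
  deltas=[
    [0.62, 0, 0, 0.005, 0, 0, 0],
    [0.62, 0, 0, 0.01, 0, 0, 0],
    [0.62, 0, 0, 0.01, 0, 0, 0],
  ],
)

```text
clock: 9.1
tcp_pos: [0.5184, 0.2473, 0.0069]
tool_rot: [180.0, 0.1, 179.8]
contact_force: [0.8, 0.5, -0.9]
gripper_width: 0.0526
grasp_force: 0.0
```

Emit:
step_arm(
  deltas=[
    [0, 0, 0, 0, 0, 0, 0],
    [0, 0, 0, 0, 0, 0, 0],
    [0, 0, 0, 0, 0, 0, 0],
    [0, 0, 0, 0, 0, 0, 0],
  ],
)

```text
clock: 9.5
tcp_pos: [0.519, 0.2475, 0.008]
tool_rot: [179.9, 0.2, 179.8]
contact_force: [-0.1, -0.3, 7.0]
gripper_width: 0.0371
grasp_force: 59.9
```

Emit:
step_arm(
  deltas=[
    [0, 0, 0, -0.03, 0, 0, 0],
    [0, 0, 0, -0.07, 0, 0, 0],
    [0, 0, 0, -0.11, 0, 0, 0],
    [0, 0, 0, -0.14, 0, 0, 0],
    [0, 0, -0.02, -0.15, 0, 0, 0],
  ],
)

```text
clock: 10.0
tcp_pos: [0.5202, 0.2292, 0.1609]
tool_rot: [179.8, 0.4, 179.9]
contact_force: [0.1, 0.2, -1.0]
gripper_width: 0.0371
grasp_force: 59.9
```

Emit:
step_arm(
  deltas=[
    [0, -0.01, -0.04, 0, 0, 0, 0],
    [0, -0.02, -0.08, 0, 0, 0, 0],
    [0, -0.03, -0.12, 0, 0, 0, 0],
    [0, -0.04, -0.16, 0, 0, 0, 0],
    [0, -0.05, -0.2, 0, 0, 0, 0],
  ],
)

```text
clock: 10.5
tcp_pos: [0.5669, 0.0253, 0.157]
tool_rot: [180.0, 0.1, 179.8]
contact_force: [0.2, 0.4, -1.9]
gripper_width: 0.037
grasp_force: 59.8
```

Emit:
step_arm(
  deltas=[
    [0, 0, -0.04, 0, 0, 0, 0],
    [0, 0, -0.08, 0, 0, 0, 0],
    [0, 0, -0.12, 0, 0, 0, 0],
    [0, 0, -0.16, 0, 0, 0, 0],
    [0, 0, -0.187, 0, 0, 0, 0],
  ],
)

```text
clock: 11.0
tcp_pos: [0.566, -0.1629, 0.157]
tool_rot: [-179.9, 0.1, 179.7]
contact_force: [0.8, -0.6, -0.8]
gripper_width: 0.0368
grasp_force: 59.8
```

Emit:
step_arm(
  deltas=[
    [0, 0, 0, 0.03, 0, 0, 0],
    [0, 0, 0, 0.07, 0, 0, 0],
    [0, 0, 0, 0.11, 0, 0, 0],
    [0, 0, 0, 0.135, 0, 0, 0],
    [0, 0, 0, 0.145, 0, 0, 0],
  ],
)

```text
clock: 11.5
tcp_pos: [0.5642, -0.1595, 0.0091]
tool_rot: [179.9, -0.2, 179.8]
contact_force: [-0.7, 0.0, -1.4]
gripper_width: 0.0371
grasp_force: 59.7
```

Emit:
step_arm(
  deltas=[
    [0, 0, 0, 0, 0, 0, 0],
    [0.52, 0, 0, 0, 0, 0, 0],
    [0.52, 0, 0, 0, 0, 0, 0],
    [0.52, 0, 0, 0, 0, 0, 0],
  ],
)

```text
clock: 11.9
tcp_pos: [0.5674, -0.1606, 0.013]
tool_rot: [-179.9, 0.2, 179.8]
contact_force: [1.3, 0.0, 0.9]
gripper_width: 0.0443
grasp_force: 0.0
```

Emit:
step_arm(
  deltas=[
    [0.52, 0, 0, -0.03, 0, 0, 0],
    [0.52, 0, 0, -0.07, 0, 0, 0],
    [0.52, 0, 0, -0.11, 0, 0, 0],
    [0.62, 0, 0, -0.14, 0, 0, 0],
    [0.62, 0, 0.02, -0.15, 0, 0, 0],
  ],
)

```text
clock: 12.4
tcp_pos: [0.5692, -0.1428, 0.1665]
tool_rot: [-179.8, 0.5, 179.7]
contact_force: [-0.2, -0.2, 0.2]
gripper_width: 0.0528
grasp_force: 0.0
```

Emit:
step_arm(
  deltas=[
    [0.62, 0.009, 0.046, 0, 0, 0, 0],
    [0.62, 0.018, 0.092, 0, 0, 0, 0],
    [0.62, 0.027, 0.138, 0, 0, 0, 0],
    [0.62, 0.036, 0.184, 0, 0, 0, 0],
    [0.62, 0.042, 0.23, 0, 0, 0, 0],
  ],
)

```text
clock: 12.9
tcp_pos: [0.5245, 0.0917, 0.1625]
tool_rot: [180.0, 0.1, 179.8]
contact_force: [1.5, -0.0, -0.7]
gripper_width: 0.0529
grasp_force: 0.0
```

Emit:
step_arm(
  deltas=[
    [0.62, 0, 0.046, 0, 0, 0, 0],
    [0.62, 0, 0.092, 0, 0, 0, 0],
    [0.62, 0, 0.138, 0, 0, 0, 0],
    [0.62, 0, 0.184, 0, 0, 0, 0],
    [0.62, 0, 0.229, 0, 0, 0, 0],
  ],
)

```text
clock: 13.4
tcp_pos: [0.5259, 0.3212, 0.1626]
tool_rot: [179.9, 0.1, 179.8]
contact_force: [-0.3, 0.0, 0.6]
gripper_width: 0.0532
grasp_force: 0.0
```

Emit:
step_arm(
  deltas=[
    [0.62, 0, 0, 0.04, 0, 0, 0],
    [0.62, 0, 0, 0.08, 0, 0, 0],
    [0.62, 0, 0, 0.12, 0, 0, 0],
    [0.62, 0, 0, 0.145, 0, 0, 0],
    [0.62, 0, 0, 0.154, 0, 0, 0],
  ],
)

```text
clock: 13.9
tcp_pos: [0.5243, 0.3184, 0.0054]
tool_rot: [-179.9, -0.2, 179.8]
contact_force: [0.1, -0.6, -0.5]
gripper_width: 0.0528
grasp_force: 0.0
```

Emit:
step_arm(
  deltas=[
    [0.62, 0, 0, 0, 0, 0, 0],
    [0, 0, 0, 0, 0, 0, 0],
    [0, 0, 0, 0, 0, 0, 0],
    [0, 0, 0, 0, 0, 0, 0],
    [0, 0, 0, 0, 0, 0, 0],
  ],
)

```text
clock: 14.4
tcp_pos: [0.5274, 0.3197, 0.0094]
tool_rot: [179.9, 0.2, 179.8]
contact_force: [-0.6, 0.2, 6.7]
gripper_width: 0.0372
grasp_force: 60.2
```

Emit:
step_arm(
  deltas=[
    [0, 0, 0, -0.03, 0, 0, 0],
    [0, 0, 0, -0.07, 0, 0, 0],
    [0, 0, 0, -0.11, 0, 0, 0],
    [0, 0, 0, -0.14, 0, 0, 0],
    [0, 0, -0.02, -0.15, 0, 0, 0],
  ],
)

```text
clock: 14.9
tcp_pos: [0.5285, 0.3016, 0.1622]
tool_rot: [179.7, 0.4, 179.9]
contact_force: [0.7, -0.7, -1.5]
gripper_width: 0.037
grasp_force: 59.8
```

Emit:
step_arm(
  deltas=[
    [0, 0.011, -0.046, 0, 0, 0, 0],
    [0, 0.022, -0.092, 0, 0, 0, 0],
    [0, 0.033, -0.138, 0, 0, 0, 0],
    [0, 0.044, -0.184, 0, 0, 0, 0],
    [0, 0.056, -0.23, 0, 0, 0, 0],
  ],
)

```text
clock: 15.4
tcp_pos: [0.4685, 0.0676, 0.158]
tool_rot: [-180.0, 0.1, 179.8]
contact_force: [1.4, -0.2, -1.6]
gripper_width: 0.0369
grasp_force: 59.8
```

Emit:
step_arm(
  deltas=[
    [0, 0, -0.046, 0, 0, 0, 0],
    [0, 0, -0.092, 0, 0, 0, 0],
    [0, 0, -0.138, 0, 0, 0, 0],
    [0, 0, -0.184, 0, 0, 0, 0],
    [0, 0, -0.229, 0, 0, 0, 0],
  ],
)

```text
clock: 15.9
tcp_pos: [0.4679, -0.1618, 0.1581]
tool_rot: [-180.0, 0.1, 179.8]
contact_force: [0.7, 0.7, -1.6]
gripper_width: 0.0372
grasp_force: 59.8
```

Emit:
step_arm(
  deltas=[
    [0, 0, 0, 0.03, 0, 0, 0],
    [0, 0, 0, 0.07, 0, 0, 0],
    [0, 0, 0, 0.11, 0, 0, 0],
    [0, 0, 0, 0.135, 0, 0, 0],
    [0, 0, 0, 0.145, 0, 0, 0],
  ],
)

```text
clock: 16.4
tcp_pos: [0.4667, -0.1592, 0.0106]
tool_rot: [179.9, -0.2, 179.8]
contact_force: [-0.2, 0.6, -1.0]
gripper_width: 0.0369
grasp_force: 59.8
```

Emit:
step_arm(
  deltas=[
    [0, 0, 0, 0, 0, 0, 0],
    [0.52, 0, 0, 0, 0, 0, 0],
    [0.52, 0, 0, 0, 0, 0, 0],
    [0.52, 0, 0, 0, 0, 0, 0],
  ],
)

```text
clock: 16.8
tcp_pos: [0.4693, -0.1603, 0.0137]
tool_rot: [-179.9, 0.2, 179.8]
contact_force: [0.0, -0.5, -0.4]
gripper_width: 0.0446
grasp_force: 0.0
```

Emit:
step_arm(
  deltas=[
    [0.52, 0, 0, -0.03, 0, 0, 0],
    [0.52, 0, 0, -0.07, 0, 0, 0],
    [0.52, 0, 0, -0.11, 0, 0, 0],
    [0.62, 0, 0, -0.14, 0, 0, 0],
    [0.62, 0, 0.02, -0.15, 0, 0, 0],
  ],
)

```text
clock: 17.3
tcp_pos: [0.4712, -0.1423, 0.1669]
tool_rot: [-179.7, 0.5, 179.7]
contact_force: [0.6, 0.2, -0.1]
gripper_width: 0.0532
grasp_force: 0.0
```

Emit:
step_arm(
  deltas=[
    [0.62, -0.015, 0.046, 0, 0, 0, 0],
    [0.62, -0.03, 0.092, 0, 0, 0, 0],
    [0.62, -0.045, 0.138, 0, 0, 0, 0],
    [0.62, -0.06, 0.184, 0, 0, 0, 0],
    [0.62, -0.075, 0.23, 0, 0, 0, 0],
  ],
)

```text
clock: 17.8
tcp_pos: [0.5446, 0.0919, 0.1635]
tool_rot: [180.0, 0.1, 179.8]
contact_force: [1.5, -0.9, 0.2]
gripper_width: 0.0534
grasp_force: 0.0
```

Emit:
step_arm(
  deltas=[
    [0.62, 0, 0.047, 0, 0, 0, 0],
    [0.62, 0, 0.094, 0, 0, 0, 0],
    [0.62, 0, 0.141, 0, 0, 0, 0],
    [0.62, 0, 0.188, 0, 0, 0, 0],
    [0.62, 0, 0.235, 0, 0, 0, 0],
  ],
)

```text
clock: 18.3
tcp_pos: [0.5448, 0.327, 0.1635]
tool_rot: [180.0, 0.1, 179.8]
contact_force: [1.0, -0.4, -0.1]
gripper_width: 0.0529
grasp_force: 0.0
```

Emit:
step_arm(
  deltas=[
    [0.62, 0, 0.03, 0, 0, 0, 0],
    [0.62, 0, 0.061, 0, 0, 0, 0],
    [0.62, 0, 0.061, 0.04, 0, 0, 0],
    [0.62, 0, 0.061, 0.08, 0, 0, 0],
    [0.62, 0, 0.061, 0.12, 0, 0, 0],
  ],
)

```text
clock: 18.8
tcp_pos: [0.5455, 0.3869, 0.0425]
tool_rot: [179.9, 0.1, 179.8]
contact_force: [0.5, 0.6, -0.5]
gripper_width: 0.0533
grasp_force: 0.0
```

Emit:
step_arm(
  deltas=[
    [0.62, 0, 0, 0.025, 0, 0, 0],
    [0.62, 0, 0, 0.034, 0, 0, 0],
    [0.62, 0, 0, 0.034, 0, 0, 0],
  ],
)

```text
clock: 19.1
tcp_pos: [0.5446, 0.3856, 0.0078]
tool_rot: [-180.0, -0.1, 179.8]
contact_force: [-0.0, 0.4, 0.2]
gripper_width: 0.053
grasp_force: 0.0
```

Emit:
step_arm(
  deltas=[
    [0, 0, 0, 0, 0, 0, 0],
    [0, 0, 0, 0, 0, 0, 0],
    [0, 0, 0, 0, 0, 0, 0],
    [0, 0, 0, 0, 0, 0, 0],
  ],
)

```text
clock: 19.5
tcp_pos: [0.5466, 0.3867, 0.0105]
tool_rot: [179.9, 0.2, 179.8]
contact_force: [0.3, 0.7, 6.0]
gripper_width: 0.0366
grasp_force: 61.9
```

Emit:
step_arm(
  deltas=[
    [0, 0, 0, -0.03, 0, 0, 0],
    [0, 0, 0, -0.07, 0, 0, 0],
    [0, 0, 0, -0.11, 0, 0, 0],
    [0, 0, 0, -0.14, 0, 0, 0],
    [0, 0, -0.02, -0.16, 0, 0, 0],
  ],
)

```text
clock: 20.0
tcp_pos: [0.5464, 0.3683, 0.172]
tool_rot: [179.8, 0.3, 179.9]
contact_force: [-0.0, -0.2, -1.4]
gripper_width: 0.0366
grasp_force: 61.0
```

Emit:
step_arm(
  deltas=[
    [0, 0, -0.046, 0, 0, 0, 0],
    [0, 0, -0.092, 0, 0, 0, 0],
    [0, -0.005, -0.138, 0, 0, 0, 0],
    [0, -0.01, -0.184, 0, 0, 0, 0],
    [0, -0.015, -0.23, 0, 0, 0, 0],
  ],
)

```text
clock: 20.5
tcp_pos: [0.5591, 0.1342, 0.1689]
tool_rot: [180.0, 0.1, 179.8]
contact_force: [0.4, -0.0, -2.1]
gripper_width: 0.0365
grasp_force: 60.9
```

Emit:
step_arm(
  deltas=[
    [0, -0.005, -0.046, 0, 0, 0, 0],
    [0, -0.01, -0.092, 0, 0, 0, 0],
    [0, -0.01, -0.138, 0, 0, 0, 0],
    [0, -0.01, -0.184, 0, 0, 0, 0],
    [0, -0.01, -0.234, 0, 0, 0, 0],
  ],
)

```text
clock: 21.0
tcp_pos: [0.568, -0.0997, 0.1688]
tool_rot: [180.0, 0.0, 179.8]
contact_force: [1.3, 0.5, -3.1]
gripper_width: 0.0366
grasp_force: 60.9
```

Emit:
step_arm(
  deltas=[
    [0, 0, 0, 0.03, 0, 0, 0],
    [0, 0, 0, 0.07, 0, 0, 0],
    [0, 0, 0, 0.11, 0, 0, 0],
    [0, 0, 0, 0.14, 0, 0, 0],
    [0, 0, 0, 0.155, 0, 0, 0],
  ],
)

```text
clock: 21.5
tcp_pos: [0.5702, -0.1039, 0.0133]
tool_rot: [-179.5, 0.2, -180.0]
contact_force: [-6.3, -39.7, 24.9]
gripper_width: 0.0366
grasp_force: 74.9
```

Emit:
step_arm(
  deltas=[
    [0, 0, 0, 0, 0, 0, 0],
    [0.52, 0, 0, 0, 0, 0, 0],
    [0.52, 0, 0, 0, 0, 0, 0],
    [0.52, 0, 0, 0, 0, 0, 0],
  ],
)

```text
clock: 21.9
tcp_pos: [0.5736, -0.1047, 0.017]
tool_rot: [-179.5, 0.6, 179.9]
contact_force: [-1.3, -23.8, 15.5]
gripper_width: 0.0443
grasp_force: 0.0
```

Emit:
step_arm(
  deltas=[
    [0.52, 0, 0, -0.03, 0, 0, 0],
    [0.52, 0, 0, -0.07, 0, 0, 0],
    [0.52, 0, 0, -0.11, 0, 0, 0],
    [0.62, 0, 0, -0.14, 0, 0, 0],
    [0.62, 0, 0.02, -0.15, 0, 0, 0],
  ],
)

```text
clock: 22.4
tcp_pos: [0.5714, -0.0804, 0.1681]
tool_rot: [-179.8, 0.5, 179.7]
contact_force: [0.6, 0.5, -1.0]
gripper_width: 0.0529
grasp_force: 0.0
```

```bash
cat > chk.py <<'E'
from h import *
import sys
p,d=read_camera("top");X=cloud("top",d)
rects(X,sel(X,(.4,.64),(-.2,-.06),(.022,.038)),"totecase")
rects(X,sel(X,(.4,.6),(.2,.5),(.022,.038)),"traycase")
rects(X,sel(X,(.35,.7),(-.55,-.21),(.014,.05)),"brush",80)
P=X[sel(X,(.48,.62),(.14,.19),(.115,.145))];print("ball",len(P),P.mean(0))
cv2.imwrite(f"pics/{sys.argv[1]}.png",cv2.resize(p[110:310,230:530],None,fx=2.6,fy=2.6))
E
python3 chk.py t1
```

```text
totecase px [383 209  16  21] n 286 c [ 555.4 -160.3] sz [49.7 37.8] ang 0.5 z [26.6 30.3 33.8]
totecase px [360 214  16  14] n 170 c [ 551.1 -103.6] sz [37.9 31.7] ang 89.9 z [25.9 29.9 33. ]
totecase px [382 243  17  26] n 410 c [ 465.6 -159.3] sz [62.2 39.2] ang 1.7 z [26.7 30.3 33.2]
traycase px [135 218  17  26] n 401 c [521.9 453.5] sz [64.2 38.5] ang 3.5 z [26.4 30.8 34. ]
brush px [448 180  70  15] n 777 c [ 639.1 -392.3] sz [179.1  28.5] ang 88.1 z [22.5 30.  33.7]
brush px [443 214  80  19] n 886 c [ 548.1 -392.5] sz [199.4  28.5] ang 84.7 z [24.9 30.2 34.1]
brush px [438 254  78  12] n 816 c [ 457.6 -375.8] sz [ 26.4 198.9] ang 1.2 z [26.8 30.4 33.8]
ball 106 [0.56688308 0.16615304 0.13136023]
```

View pics/t1.png

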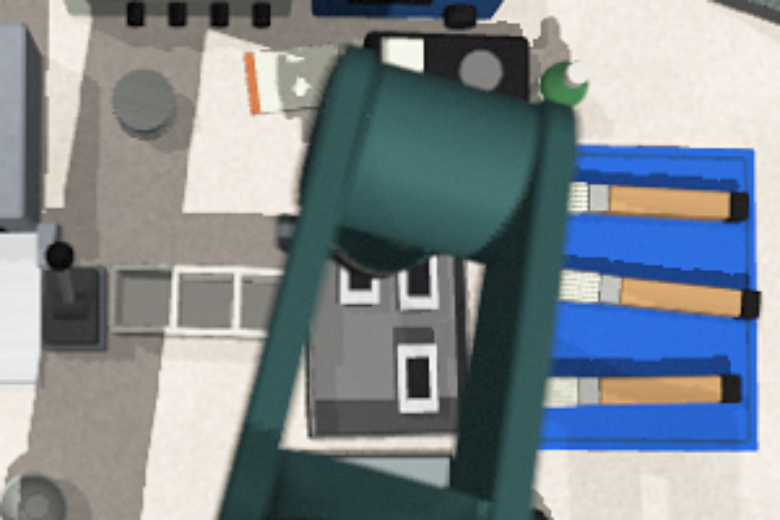

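Three cases lie flat in the tote at crop pixels (358,285), (418,283) and (417,378). The lever leans away, and the three brushes are unmoved. Now the last case, at (.523, .454).

Emit:
step_arm(
  deltas=[
    [0.62, 0.009, 0.046, 0, 0, 0, 0],
    [0.62, 0.018, 0.092, 0, 0, 0, 0],
    [0.62, 0.027, 0.138, 0, 0, 0, 0],
    [0.62, 0.036, 0.184, 0, 0, 0, 0],
    [0.62, 0.047, 0.23, 0, 0, 0, 0],
  ],
)

```text
clock: 22.95
tcp_pos: [0.522, 0.1536, 0.1636]
tool_rot: [180.0, 0.1, 179.8]
contact_force: [0.7, 0.8, 0.0]
gripper_width: 0.0529
grasp_force: 0.0
```

Emit:
step_arm(
  deltas=[
    [0.62, 0, 0.047, 0, 0, 0, 0],
    [0.62, 0, 0.094, 0, 0, 0, 0],
    [0.62, 0, 0.141, 0, 0, 0, 0],
    [0.62, 0, 0.188, 0, 0, 0, 0],
    [0.62, 0, 0.235, 0, 0, 0, 0],
  ],
)

```text
clock: 23.45
tcp_pos: [0.5228, 0.3888, 0.1635]
tool_rot: [180.0, 0.0, 179.8]
contact_force: [0.2, -0.7, -0.4]
gripper_width: 0.0529
grasp_force: 0.0
```

Emit:
step_arm(
  deltas=[
    [0.62, 0, 0.035, 0, 0, 0, 0],
    [0.62, 0, 0.067, 0, 0, 0, 0],
    [0.62, 0, 0.067, 0.04, 0, 0, 0],
    [0.62, 0, 0.067, 0.08, 0, 0, 0],
    [0.62, 0, 0.067, 0.12, 0, 0, 0],
  ],
)

```text
clock: 23.95
tcp_pos: [0.5234, 0.4545, 0.0424]
tool_rot: [180.0, 0.1, 179.8]
contact_force: [0.6, -0.2, -0.1]
gripper_width: 0.0529
grasp_force: 0.0
```

Emit:
step_arm(
  deltas=[
    [0.62, 0, 0, 0.025, 0, 0, 0],
    [0.62, 0, 0, 0.035, 0, 0, 0],
    [0.62, 0, 0, 0.035, 0, 0, 0],
  ],
)

```text
clock: 24.25
tcp_pos: [0.5226, 0.4532, 0.007]
tool_rot: [-179.9, -0.1, 179.8]
contact_force: [0.3, 0.7, -0.1]
gripper_width: 0.0531
grasp_force: 0.0
```

Emit:
step_arm(
  deltas=[
    [0, 0, 0, 0, 0, 0, 0],
    [0, 0, 0, 0, 0, 0, 0],
    [0, 0, 0, 0, 0, 0, 0],
    [0, 0, 0, 0, 0, 0, 0],
  ],
)

```text
clock: 24.65
tcp_pos: [0.5245, 0.4548, 0.0102]
tool_rot: [179.9, 0.1, 179.8]
contact_force: [0.6, 0.7, 6.1]
gripper_width: 0.0371
grasp_force: 59.9
```

Emit:
step_arm(
  deltas=[
    [0, 0, 0, -0.03, 0, 0, 0],
    [0, 0, 0, -0.07, 0, 0, 0],
    [0, 0, 0, -0.11, 0, 0, 0],
    [0, 0, 0, -0.14, 0, 0, 0],
    [0, 0, -0.02, -0.16, 0, 0, 0],
  ],
)

```text
clock: 25.15
tcp_pos: [0.5245, 0.4366, 0.1719]
tool_rot: [179.8, 0.3, 179.9]
contact_force: [0.4, 0.5, -1.4]
gripper_width: 0.0372
grasp_force: 59.6
```

Emit:
step_arm(
  deltas=[
    [0, 0.01, -0.046, 0, 0, 0, 0],
    [0, 0.02, -0.092, 0, 0, 0, 0],
    [0, 0.03, -0.138, 0, 0, 0, 0],
    [0, 0.04, -0.184, 0, 0, 0, 0],
    [0, 0.05, -0.23, 0, 0, 0, 0],
  ],
)

```text
clock: 25.65
tcp_pos: [0.4717, 0.2026, 0.1687]
tool_rot: [180.0, 0.0, 179.8]
contact_force: [0.6, -0.9, -1.2]
gripper_width: 0.0371
grasp_force: 59.7
```

Emit:
step_arm(
  deltas=[
    [0, 0.005, -0.046, 0, 0, 0, 0],
    [0, 0.01, -0.092, 0, 0, 0, 0],
    [0, 0.016, -0.138, 0, 0, 0, 0],
    [0, 0.016, -0.184, 0, 0, 0, 0],
    [0, 0.016, -0.23, 0, 0, 0, 0],
  ],
)

```text
clock: 26.15
tcp_pos: [0.4551, -0.0274, 0.1688]
tool_rot: [-180.0, 0.1, 179.8]
contact_force: [0.6, -0.4, -0.7]
gripper_width: 0.0367
grasp_force: 59.7
```

Emit:
step_arm(
  deltas=[
    [0, 0, -0.04, 0, 0, 0, 0],
    [0, 0, -0.08, 0, 0, 0, 0],
    [0, 0, -0.08, 0.03, 0, 0, 0],
    [0, 0, -0.08, 0.065, 0, 0, 0],
    [0, 0, -0.08, 0.095, 0, 0, 0],
  ],
)

```text
clock: 26.65
tcp_pos: [0.4553, -0.1064, 0.0727]
tool_rot: [-180.0, 0.1, 179.7]
contact_force: [0.2, -0.2, -0.9]
gripper_width: 0.0368
grasp_force: 59.7
```

Emit:
step_arm(
  deltas=[
    [0, 0, 0, 0.02, 0, 0, 0],
    [0, 0, 0, 0.04, 0, 0, 0],
    [0, 0, 0, 0.055, 0, 0, 0],
    [0, 0, 0, 0.055, 0, 0, 0],
  ],
)

```text
clock: 27.05
tcp_pos: [0.4541, -0.1053, 0.0171]
tool_rot: [179.9, -0.2, 179.8]
contact_force: [-0.3, 0.9, -0.8]
gripper_width: 0.0369
grasp_force: 59.7
```

Emit:
step_arm(
  deltas=[
    [0, 0, 0, 0.005, 0, 0, 0],
    [0.52, 0, 0, 0.005, 0, 0, 0],
    [0.52, 0, 0, 0.005, 0, 0, 0],
    [0.52, 0, 0, 0.005, 0, 0, 0],
  ],
)

```text
clock: 27.45
tcp_pos: [0.4558, -0.1059, 0.014]
tool_rot: [-180.0, 0.1, 179.8]
contact_force: [-0.1, 0.8, -1.2]
gripper_width: 0.0444
grasp_force: 0.3
```

Emit:
step_arm(
  deltas=[
    [0.52, 0, 0, -0.03, 0, 0, 0],
    [0.52, 0, 0, -0.07, 0, 0, 0],
    [0.52, 0, 0, -0.11, 0, 0, 0],
    [0.52, 0, 0, -0.15, 0, 0, 0],
    [0.62, 0, 0, -0.17, 0, 0, 0],
  ],
)

```text
clock: 27.95
tcp_pos: [0.457, -0.1064, 0.1873]
tool_rot: [-179.9, 0.3, 179.8]
contact_force: [0.1, -0.4, -0.4]
gripper_width: 0.053
grasp_force: 0.0
```

Emit:
step_arm(
  deltas=[
    [0.7, 0, -0.04, 0, 0, 0, 0.145],
    [0.7, 0, -0.08, 0, 0, 0, 0.29],
    [0.7, 0, -0.12, 0, 0, 0, 0.435],
    [0.7, 0, -0.16, 0, 0, 0, 0.58],
    [0.7, 0, -0.2, 0, 0, 0, 0.725],
  ],
)

```text
clock: 28.45
tcp_pos: [0.4543, -0.3074, 0.184]
tool_rot: [180.0, 0.1, 137.9]
contact_force: [0.3, 0.6, 0.4]
gripper_width: 0.0599
grasp_force: 0.0
```

Emit:
step_arm(
  deltas=[
    [0.7, 0, 0, 0, 0, 0, 0.145],
    [0.7, 0, 0, 0, 0, 0, 0.29],
    [0.7, 0, 0, 0, 0, 0, 0.435],
    [0.7, 0, 0, 0, 0, 0, 0.58],
    [0.7, 0, 0, 0, 0, 0, 0.725],
  ],
)

```text
clock: 28.95
tcp_pos: [0.4545, -0.3058, 0.1838]
tool_rot: [180.0, 0.0, 96.4]
contact_force: [0.0, 0.7, -0.2]
gripper_width: 0.0597
grasp_force: 0.0
```

Emit:
step_arm(
  deltas=[
    [0.7, 0, 0, 0, 0, 0, 0.12],
    [0.7, 0, 0, 0, 0, 0, 0.12],
    [0.7, 0, 0, 0, 0, 0, 0.12],
  ],
)

```text
clock: 29.25
tcp_pos: [0.4545, -0.3057, 0.1836]
tool_rot: [180.0, 0.0, 90.0]
contact_force: [0.6, 0.5, -0.3]
gripper_width: 0.0597
grasp_force: 0.0
```

```bash
python3 chk.py t2
```

```text
totecase px [371 189  37  36] n 83 c [ 607.  -176.2] sz [120.5  60.7] ang 47.0 z [22.8 29.6 37. ]
totecase px [360 201  16  27] n 423 c [ 567.4 -103.6] sz [64.5 37.9] ang 0.2 z [26.2 30.1 34. ]
totecase px [382 203  17  27] n 411 c [ 562.7 -159.6] sz [64.5 39.3] ang 2.9 z [26.5 30.3 33.4]
totecase px [382 243  17  26] n 413 c [ 465.6 -159.6] sz [62.8 39. ] ang 2.4 z [26.6 30.5 33.8]
totecase px [360 247  17  27] n 410 c [ 453.5 -104.8] sz [63.8 38.2] ang 2.8 z [26.9 30.3 33.7]
brush px [438 179  80  16] n 889 c [ 638.8 -382.9] sz [200.   29.2] ang 87.6 z [21.5 30.  34. ]
brush px [442 214  81  19] n 806 c [ 548.2 -393.2] sz [201.7  28.8] ang 84.7 z [24.7 30.2 33.8]
brush px [435 254  41  12] n 412 c [ 456.3 -322.9] sz [25.3 97.6] ang 2.1 z [26.5 30.4 34.2]
ball 105 [0.56685894 0.16618413 0.13113204]
```

All four cases are flat inside the tote. Next, the nearest brush, the wooden one at top-view px (475,260).

Emit:
step_arm(
  deltas=[
    [0.7, -0.013, 0.001, 0.04, 0, 0, 0],
    [0.7, -0.026, 0.002, 0.08, 0, 0, 0],
    [0.7, -0.039, 0.002, 0.12, 0, 0, 0],
    [0.7, -0.039, 0.002, 0.155, 0, 0, 0],
    [0.7, -0.039, 0.002, 0.173, 0, 0, 0],
  ],
)

```text
clock: 29.8
tcp_pos: [0.4551, -0.344, 0.0074]
tool_rot: [-179.8, -0.2, 89.9]
contact_force: [-0.8, -0.0, -1.1]
gripper_width: 0.06
grasp_force: 0.0
```

Emit:
step_arm(
  deltas=[
    [0.7, 0, 0, 0.002, 0, 0, 0],
    [0.7, 0, 0, 0.002, 0, 0, 0],
    [0, 0, 0, 0.002, 0, 0, 0],
    [0, 0, 0, 0.002, 0, 0, 0],
    [0, 0, 0, 0.002, 0, 0, 0],
  ],
)

```text
clock: 30.3
tcp_pos: [0.4575, -0.3456, 0.01]
tool_rot: [179.9, 0.1, 89.9]
contact_force: [0.5, 0.2, 6.9]
gripper_width: 0.0249
grasp_force: 60.6
```

Emit:
step_arm(
  deltas=[
    [0, 0, 0, 0, 0, 0, 0],
    [0, 0, 0, 0, 0, 0, 0],
    [0, 0, 0, -0.01, 0, 0, 0],
    [0, 0, 0, -0.03, 0, 0, 0],
    [0, 0, 0, -0.05, 0, 0, 0],
  ],
)

```text
clock: 30.8
tcp_pos: [0.4562, -0.3445, 0.0594]
tool_rot: [-180.0, -0.0, 89.8]
contact_force: [0.5, 0.4, -1.1]
gripper_width: 0.0244
grasp_force: 59.5
```

Emit:
step_arm(
  deltas=[
    [0, 0, 0, -0.03, 0, 0, 0],
    [0, 0, 0, -0.07, 0, 0, 0],
    [0, 0, 0, -0.11, 0, 0, 0],
    [0, 0, 0, -0.15, 0, 0, 0],
    [0, 0, 0, -0.19, 0, 0, 0],
  ],
)

```text
clock: 31.3
tcp_pos: [0.456, -0.3442, 0.2509]
tool_rot: [180.0, 0.0, 89.8]
contact_force: [-0.8, -1.0, -1.3]
gripper_width: 0.0249
grasp_force: 59.6
```

Emit:
step_arm(
  deltas=[
    [0, 0.02, 0.004, 0, 0, 0, 0],
    [0, 0.05, 0.009, 0, 0, 0, 0],
    [0, 0.085, 0.015, 0, 0, 0, 0],
    [0, 0.12, 0.02, 0, 0, 0, 0],
    [0, 0.155, 0.027, 0, 0, 0, 0],
  ],
)

```text
clock: 31.8
tcp_pos: [0.4834, -0.1883, 0.2492]
tool_rot: [180.0, 0.0, 89.8]
contact_force: [0.5, -0.3, -0.7]
gripper_width: 0.0244
grasp_force: 59.6
```

Emit:
step_arm(
  deltas=[
    [0, 0.035, 0.006, 0, 0, 0, 0],
    [0, 0.07, 0.012, 0, 0, 0, 0],
    [0, 0.105, 0.018, 0, 0, 0, 0],
    [0, 0.14, 0.024, 0, 0, 0, 0],
    [0, 0.175, 0.03, 0, 0, 0, 0],
  ],
)

```text
clock: 32.3
tcp_pos: [0.5141, -0.0134, 0.2493]
tool_rot: [180.0, -0.0, 89.8]
contact_force: [0.1, -0.4, 0.0]
gripper_width: 0.0246
grasp_force: 59.6
```

Emit:
step_arm(
  deltas=[
    [0, 0.035, 0.006, 0, 0, 0, 0],
    [0, 0.07, 0.012, 0, 0, 0, 0],
    [0, 0.1, 0.018, 0, 0, 0, 0],
    [0, 0.12, 0.021, 0, 0, 0, 0],
    [0, 0.131, 0.023, 0, 0, 0, 0],
  ],
)

```text
clock: 32.8
tcp_pos: [0.5376, 0.1178, 0.2491]
tool_rot: [180.0, -0.0, 89.9]
contact_force: [-0.6, 0.5, -1.5]
gripper_width: 0.0247
grasp_force: 59.6
```

Emit:
step_arm(
  deltas=[
    [0, 0, 0, 0, 0, 0.04, 0],
    [0, 0, 0, 0, 0, 0.1, 0],
    [0, 0, 0, 0, 0, 0.17, 0],
    [0, 0, 0, 0, 0, 0.25, 0],
    [0, 0, 0, 0, 0, 0.33, 0],
  ],
)

```text
clock: 33.3
tcp_pos: [0.5378, 0.1156, 0.2493]
tool_rot: [179.9, -19.1, 89.9]
contact_force: [0.6, -0.2, -0.9]
gripper_width: 0.0246
grasp_force: 59.5
```

Emit:
step_arm(
  deltas=[
    [0, 0, 0, 0, 0, 0.08, 0],
    [0, 0, 0, 0, 0, 0.16, 0],
    [0, 0, 0, 0, 0, 0.24, 0],
    [0, 0, 0, 0, 0, 0.32, 0],
    [0, 0, 0, 0, 0, 0.4, 0],
  ],
)

```text
clock: 33.8
tcp_pos: [0.5379, 0.1151, 0.2491]
tool_rot: [179.9, -42.0, 89.9]
contact_force: [-0.6, -0.7, -1.3]
gripper_width: 0.0247
grasp_force: 59.6
```

Emit:
step_arm(
  deltas=[
    [0, 0, 0, 0, 0, 0.08, 0],
    [0, 0, 0, 0, 0, 0.16, 0],
    [0, 0, 0, 0, 0, 0.24, 0],
    [0, 0, 0, 0, 0, 0.32, 0],
    [0, 0, 0, 0, 0, 0.4, 0],
  ],
)

```text
clock: 34.3
tcp_pos: [0.538, 0.1149, 0.2488]
tool_rot: [179.7, -64.8, 90.0]
contact_force: [0.0, 0.4, -1.0]
gripper_width: 0.0248
grasp_force: 59.6
```

Emit:
step_arm(
  deltas=[
    [0, 0, 0, 0, 0, 0.08, 0],
    [0, 0, 0, 0, 0, 0.16, 0],
    [0, 0, 0, 0, 0, 0.23, 0],
    [0, 0, 0, 0, 0, 0.28, 0],
    [0, 0, 0, 0, 0, 0.3, 0],
  ],
)

```text
clock: 34.8
tcp_pos: [0.5379, 0.1152, 0.2476]
tool_rot: [-179.7, -82.0, 89.5]
contact_force: [-0.5, 0.2, -1.4]
gripper_width: 0.0247
grasp_force: 59.6
```

Run:
```python
from h import *
s=read_state();print(s['joint_positions'],s['tcp_pos'],s['tool_rot'])
p,d=read_camera("scene");cv2.imwrite("pics/b0.png",cv2.resize(p[100:340,180:480],None,fx=2.5,fy=2.5))
```

```text
[-31.99339038  43.06398095  99.81066425  59.29905065 101.75801187
 -58.35318056] [0.53785243 0.11516648 0.24764478] [-179.70769687  -81.99774866   89.49116482]
```

View pics/b0.png

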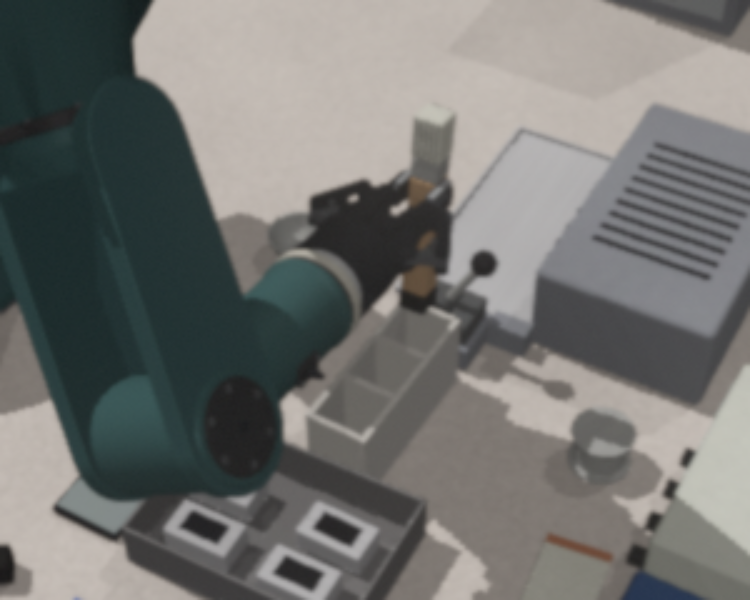

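The brush hangs upright with bristles up, butt just above the far cell at crop (420,300). Before lowering, I check the wrist's clearance over the tote and where the butt is.

```bash
cat > tip.py <<'E'
from h import *
for n in("scene","top"):
    p,d=read_camera(n);X=cloud(n,d);hsv=cv2.cvtColor(p,cv2.COLOR_BGR2HSV).astype(int)
    teal=(hsv[...,0]>80)&(hsv[...,0]<100)&(hsv[...,1]>90)&sel(X,(.2,.75),(-.5,.2),(.06,.6))
    P=X[teal];print(n,"teal minz",np.percentile(P[:,2],[0.5,2]),P[P[:,2]<np.percentile(P[:,2],2)].mean(0))
    wood=(hsv[...,0]>5)&(hsv[...,0]<20)&(hsv[...,1]>90)&sel(X,(.45,.62),(-.1,.2),(.085,.45))
    P=X[wood]
    if len(P)>10:
        c=P.mean(0);v=np.linalg.svd(P-c)[2][0];v*=np.sign(v[2]);print("wood",len(P),c,v,"z",P[:,2].min(),P[:,2].max())
        lo=P[P[:,2]<P[:,2].min()+.02];print("low end",lo.mean(0))
E
python3 tip.py
```

```text
scene teal minz [0.33470446 0.35113785] [ 0.45366868 -0.22621418  0.34039089]
wood 76 [0.54321736 0.08454518 0.1627563 ] [-0.08432208  0.12910827  0.98803889] z 0.14552055596474456 0.2568897843465302
low end [0.54341977 0.0837509  0.15559297]
top teal minz [0.31409807 0.3381313 ] [ 0.57786744 -0.20245828  0.3207962 ]
wood 115 [0.5403974  0.0903813  0.20586796] [-0.03207871  0.14483276  0.98893601] z 0.13891647258638265 0.25713515427953204
low end [0.54206613 0.08221035 0.14878964]
```

Emit:
step_arm(
  deltas=[
    [0, -0.015, -0.002, 0.004, 0, 0, 0],
    [0, -0.03, -0.002, 0.006, 0, 0, 0],
    [0, -0.045, -0.002, 0.008, 0, 0, 0],
    [0, -0.06, -0.002, 0.01, 0, 0, 0],
    [0, -0.075, -0.002, 0.0125, 0, 0, 0],
  ],
)

```text
clock: 35.45
tcp_pos: [0.5358, 0.1179, 0.1707]
tool_rot: [-179.8, -81.9, 89.6]
contact_force: [-1.0, 0.4, -1.1]
gripper_width: 0.025
grasp_force: 59.6
```

Emit:
step_arm(
  deltas=[
    [0, -0.012, 0, 0.002, 0, 0, 0],
    [0, -0.024, 0, 0.0035, 0, 0, 0],
    [0, -0.034, 0, 0.005, 0, 0, 0],
    [0, -0.034, 0, 0.005, 0, 0, 0],
  ],
)

```text
clock: 35.85
tcp_pos: [0.5357, 0.1181, 0.1367]
tool_rot: [-179.4, -82.0, 89.2]
contact_force: [1.1, 0.3, -0.8]
gripper_width: 0.0246
grasp_force: 59.6
```

Emit:
step_arm(
  deltas=[
    [0.3, 0, 0, 0, 0, 0, 0],
    [0.5, 0, 0, 0, 0, 0, 0],
    [0.5, 0, 0, 0, 0, 0, 0],
    [0.5, 0, 0, 0, 0, 0, 0],
  ],
)

```text
clock: 36.25
tcp_pos: [0.5359, 0.118, 0.1385]
tool_rot: [179.7, -81.9, 90.2]
contact_force: [-0.9, -0.1, 0.9]
gripper_width: 0.0432
grasp_force: 0.0
```

Emit:
step_arm(
  deltas=[
    [0.5, 0, 0, -0.015, 0, 0, 0],
    [0.5, 0, 0, -0.035, 0, 0, 0],
    [0.5, 0, 0, -0.06, 0, 0, 0],
    [0.5, 0, 0, -0.085, 0, 0, 0],
    [0.5, 0, 0, -0.1, 0, 0, 0],
  ],
)

```text
clock: 36.75
tcp_pos: [0.5362, 0.0155, 0.1522]
tool_rot: [179.3, -81.9, 90.3]
contact_force: [0.3, 0.1, -0.2]
gripper_width: 0.0425
grasp_force: 0.0
```

Emit:
step_arm(
  deltas=[
    [0.5, 0.03, 0, -0.02, 0, 0, 0],
    [0.5, 0.06, 0, -0.04, 0, 0, 0],
    [0.5, 0.09, 0, -0.06, 0, 0, 0],
    [0.5, 0.11, 0, -0.08, 0, 0, 0],
    [0.5, 0.11, 0, -0.1, 0, 0, 0],
  ],
)

```text
clock: 37.25
tcp_pos: [0.5353, -0.0662, 0.2778]
tool_rot: [178.6, -81.8, 91.2]
contact_force: [0.7, -0.8, -0.7]
gripper_width: 0.0428
grasp_force: 0.0
```

Emit:
step_arm(
  deltas=[
    [0.7, 0, 0, 0, 0, -0.145, 0],
    [0.7, 0, 0, 0, 0, -0.29, 0],
    [0.7, 0, 0, 0, 0, -0.435, 0],
    [0.7, 0, 0, 0, 0, -0.58, 0],
    [0.7, 0, 0, 0, 0, -0.725, 0],
  ],
)

```text
clock: 37.75
tcp_pos: [0.5354, -0.0664, 0.2757]
tool_rot: [179.9, -40.0, 89.8]
contact_force: [-0.0, -0.2, 0.4]
gripper_width: 0.06
grasp_force: 0.0
```

Emit:
step_arm(
  deltas=[
    [0.7, 0, 0, 0, 0, -0.145, 0],
    [0.7, 0, 0, 0, 0, -0.29, 0],
    [0.7, 0, 0, 0, 0, -0.435, 0],
    [0.7, 0, 0, 0, 0, -0.58, 0],
    [0.7, 0, 0, 0, 0, -0.705, 0],
  ],
)

```text
clock: 38.25
tcp_pos: [0.5355, -0.0653, 0.2768]
tool_rot: [179.8, 0.3, 89.8]
contact_force: [-0.4, 0.5, 0.5]
gripper_width: 0.0595
grasp_force: 0.0
```

```bash
python3 chk.py t3; python3 tip.py
python3 - <<'E'
from h import *
s=read_state();print(s['joint_positions'],s['tcp_pos'],s['tool_rot'])
E
```

```text
totecase px [388 226  11   4] n 31 c [ 534.4 -166.3] sz [ 7.  25.2] ang 2.6 z [23.4 30.4 33.5]
totecase px [382 243  17  26] n 415 c [ 465.5 -159.7] sz [62.3 39.4] ang 1.8 z [26.8 30.4 33.6]
totecase px [360 252  17  22] n 327 c [ 448.  -105.1] sz [52.9 38.4] ang 2.6 z [26.7 30.6 33.9]
brush px [467 181  51  14] n 554 c [ 638.  -417.7] sz [131.   27.2] ang 87.6 z [23.5 30.  33.7]
brush px [460 216  63  17] n 683 c [ 546.3 -413.4] sz [158.5  27.7] ang 84.7 z [25.2 29.9 33.5]
ball 105 [0.5669676  0.16612537 0.13127103]
[-13.91321677  13.18384618  90.65586584  -0.10143335  76.07322972
 -13.94054259] [ 0.53485969 -0.06217255  0.27613174] [1.79939254e+02 1.16556345e-01 9.00516024e+01]Traceback (most recent call last):
  File "tip.py", line 5, in <module>
    P=X[teal];print(n,"teal minz",np.percentile(P[:,2],[0.5,2]),P[P[:,2]<np.percentile(P[:,2],2)].mean(0))
                                  ~~~~~~~~~~~~~^^^^^^^^^^^^^^^^
    return _quantile_unchecked(
        a, q, axis, out, overwrite_input, method, keepdims, weights)
    return _ureduce(a,
                    func=_quantile_ureduce_func,
    ...<5 lines>...
                    overwrite_input=overwrite_input,
                    method=method)
    r = func(a, **kwargs)
    result = _quantile(arr,
                       quantiles=q,
    ...<2 lines>...
                       out=out,
                       weights=wgt)
    slices_having_nans = np.isnan(arr[-1, ...])
                                  ~~~^^^^^^^^^
IndexError: index -1 is out of bounds for axis 0 with size 0
```

View pics/t3.png

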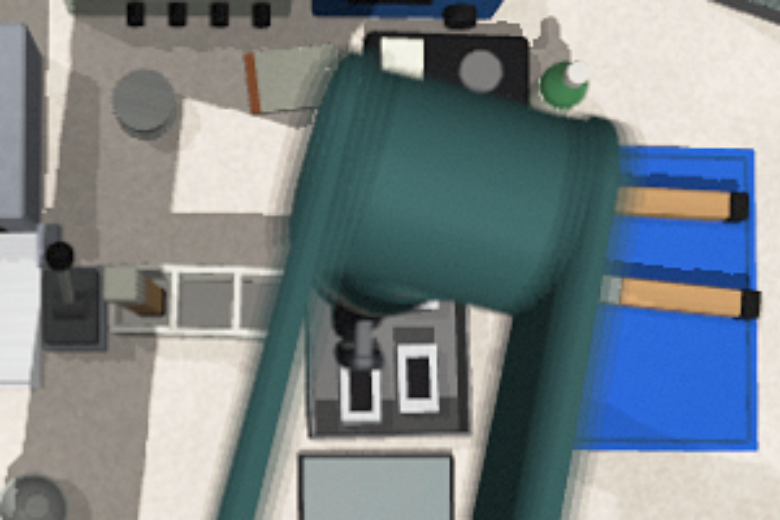

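The first brush stands in the cell at crop (120,290), bristles up. The lever stays over and the other two brushes are unmoved. Next, the middle wooden brush at top px (482,222).

Emit:
step_arm(
  deltas=[
    [0.7, -0.04, 0.004, 0, 0, 0, 0],
    [0.7, -0.08, 0.008, 0, 0, 0, 0],
    [0.7, -0.12, 0.012, 0, 0, 0, 0],
    [0.7, -0.16, 0.016, 0, 0, 0, 0],
    [0.7, -0.2, 0.016, 0, 0, 0, 0],
  ],
)

```text
clock: 38.85
tcp_pos: [0.55, -0.2675, 0.2745]
tool_rot: [-180.0, -0.2, 89.7]
contact_force: [0.5, 0.6, -0.0]
gripper_width: 0.0597
grasp_force: 0.0
```

Emit:
step_arm(
  deltas=[
    [0.7, -0.03, 0, 0.03, 0, 0, 0.03],
    [0.7, -0.06, 0, 0.06, 0, 0, 0.06],
    [0.7, -0.098, 0, 0.09, 0, 0, 0.09],
    [0.7, -0.098, 0, 0.13, 0, 0, 0.09],
    [0.7, -0.098, 0, 0.17, 0, 0, 0.09],
  ],
)

```text
clock: 39.35
tcp_pos: [0.5491, -0.3658, 0.1032]
tool_rot: [180.0, -0.1, 84.4]
contact_force: [0.1, -0.1, -0.2]
gripper_width: 0.0597
grasp_force: 0.0
```

Run:
```python
from h import *
s=read_state();print(s['tcp_pos'],s['tool_rot'])
p,d=read_camera("scene");X=cloud("scene",d)
rects(X,sel(X,(.35,.7),(-.55,-.25),(.014,.034)),"brush",80)
```

```text
[ 0.54905362 -0.36575198  0.10315777] [ 1.79978392e+02 -1.13560643e-01  8.44069513e+01]
brush px [187 377  80  87] n 1428 c [ 548.9 -394.4] sz [201.3  30.2] ang 84.4 z [17.3 29.2 32.7]
brush px [233 390  73  90] n 1605 c [ 638.9 -385.2] sz [199.8  29. ] ang 87.4 z [18.4 29.6 32.9]
```

Emit:
step_arm(
  deltas=[
    [0.7, 0, 0.001, 0.03, 0, 0, 0],
    [0.7, 0.002, 0.002, 0.06, 0, 0, 0],
    [0.7, 0.002, 0.002, 0.085, 0, 0, 0],
    [0.7, 0.002, 0.002, 0.095, 0, 0, 0],
    [0.7, 0.002, 0.002, 0.095, 0, 0, 0],
  ],
)

```text
clock: 39.9
tcp_pos: [0.5512, -0.3609, 0.0088]
tool_rot: [-179.9, -0.1, 84.6]
contact_force: [-1.0, -0.8, 0.3]
gripper_width: 0.0596
grasp_force: 0.0
```

Emit:
step_arm(
  deltas=[
    [0, 0, 0, 0, 0, 0, 0],
    [0, 0, 0, 0, 0, 0, 0],
    [0, 0, 0, 0, 0, 0, 0],
    [0, 0, 0, 0, 0, 0, 0],
    [0, 0, 0, 0, 0, 0, 0],
  ],
)

```text
clock: 40.4
tcp_pos: [0.5537, -0.3618, 0.0119]
tool_rot: [179.8, 0.1, 84.7]
contact_force: [-1.0, -0.9, 6.3]
gripper_width: 0.0247
grasp_force: 60.0
```

Emit:
step_arm(
  deltas=[
    [0, 0, 0, -0.01, 0, 0, 0],
    [0, 0, 0, -0.03, 0, 0, 0],
    [0, 0, 0, -0.06, 0, 0, 0],
    [0, 0, 0, -0.095, 0, 0, 0],
    [0, 0, 0, -0.13, 0, 0, 0],
  ],
)

```text
clock: 40.9
tcp_pos: [0.5522, -0.3603, 0.1416]
tool_rot: [-180.0, -0.0, 84.7]
contact_force: [0.7, -0.2, -0.4]
gripper_width: 0.0245
grasp_force: 59.1
```

Emit:
step_arm(
  deltas=[
    [0, 0, 0, -0.035, 0, 0, -0.02],
    [0, 0, 0, -0.07, 0, 0, -0.04],
    [0, 0, 0, -0.1, 0, 0, -0.06],
    [0, 0, 0, -0.11, 0, 0, -0.08],
    [0, 0, 0, -0.11, 0, 0, -0.095],
  ],
)

```text
clock: 41.4
tcp_pos: [0.5532, -0.3612, 0.2519]
tool_rot: [179.8, 0.1, 90.2]
contact_force: [-0.2, -0.0, -1.5]
gripper_width: 0.0247
grasp_force: 59.1
```

Emit:
step_arm(
  deltas=[
    [0, 0, 0, 0, 0, 0, 0],
    [0, 0, 0, 0, 0, 0, 0],
  ],
)

```text
clock: 41.6
tcp_pos: [0.5515, -0.3599, 0.2475]
tool_rot: [-179.8, -0.2, 90.1]
contact_force: [-0.7, 0.8, -1.2]
gripper_width: 0.0246
grasp_force: 59.1
```

Emit:
step_arm(
  deltas=[
    [0, 0.02, -0.001, 0, 0, 0, 0],
    [0, 0.05, -0.002, 0, 0, 0, 0],
    [0, 0.085, -0.004, 0, 0, 0, 0],
    [0, 0.12, -0.006, 0, 0, 0, 0],
    [0, 0.155, -0.008, 0, 0, 0, 0],
  ],
)

```text
clock: 42.1
tcp_pos: [0.5431, -0.2032, 0.2485]
tool_rot: [-179.9, -0.1, 90.1]
contact_force: [0.8, 0.1, -0.8]
gripper_width: 0.0246
grasp_force: 59.1
```

Emit:
step_arm(
  deltas=[
    [0, 0.035, -0.002, 0, 0, 0, 0],
    [0, 0.07, -0.004, 0, 0, 0, 0],
    [0, 0.105, -0.006, 0, 0, 0, 0],
    [0, 0.14, -0.008, 0, 0, 0, 0],
    [0, 0.17, -0.01, 0, 0, 0, 0],
  ],
)

```text
clock: 42.6
tcp_pos: [0.5322, -0.033, 0.2487]
tool_rot: [-179.9, -0.1, 90.1]
contact_force: [0.1, -1.0, -1.0]
gripper_width: 0.0246
grasp_force: 59.1
```

Emit:
step_arm(
  deltas=[
    [0, 0.03, 0, 0, 0, 0, 0],
    [0, 0.06, 0, 0, 0, 0, 0],
    [0, 0.08, 0, 0, 0, 0, 0],
    [0, 0.098, 0, 0, 0, 0, 0],
    [0, 0.098, 0, 0, 0, 0, 0],
  ],
)

```text
clock: 43.1
tcp_pos: [0.5321, 0.0649, 0.2488]
tool_rot: [-179.9, -0.1, 90.3]
contact_force: [-0.7, -1.0, -0.7]
gripper_width: 0.0248
grasp_force: 59.1
```

Emit:
step_arm(
  deltas=[
    [0, 0, 0, 0, 0, 0.04, 0],
    [0, 0, 0, 0, 0, 0.1, 0],
    [0, 0, 0, 0, 0, 0.17, 0],
    [0, 0, 0, 0, 0, 0.25, 0],
    [0, 0, 0, 0, 0, 0.33, 0],
  ],
)

```text
clock: 43.6
tcp_pos: [0.5331, 0.062, 0.2496]
tool_rot: [-180.0, -19.1, 90.1]
contact_force: [0.0, -0.5, -1.0]
gripper_width: 0.0249
grasp_force: 59.1
```

Emit:
step_arm(
  deltas=[
    [0, 0, 0, 0, 0, 0.08, 0],
    [0, 0, 0, 0, 0, 0.16, 0],
    [0, 0, 0, 0, 0, 0.24, 0],
    [0, 0, 0, 0, 0, 0.32, 0],
    [0, 0, 0, 0, 0, 0.4, 0],
  ],
)

```text
clock: 44.1
tcp_pos: [0.5333, 0.0616, 0.2496]
tool_rot: [-180.0, -42.0, 90.0]
contact_force: [0.2, -0.4, -1.2]
gripper_width: 0.0247
grasp_force: 59.1
```

Emit:
step_arm(
  deltas=[
    [0, 0, 0, 0, 0, 0.08, 0],
    [0, 0, 0, 0, 0, 0.16, 0],
    [0, 0, 0, 0, 0, 0.24, 0],
    [0, 0, 0, 0, 0, 0.32, 0],
    [0, 0, 0, 0, 0, 0.4, 0],
  ],
)

```text
clock: 44.6
tcp_pos: [0.5334, 0.0616, 0.2494]
tool_rot: [-179.9, -64.9, 90.0]
contact_force: [0.1, -0.2, -0.6]
gripper_width: 0.0245
grasp_force: 59.1
```

Emit:
step_arm(
  deltas=[
    [0, 0, 0, 0, 0, 0.08, 0],
    [0, 0, 0, 0, 0, 0.16, 0],
    [0, 0, 0, 0, 0, 0.23, 0],
    [0, 0, 0, 0, 0, 0.28, 0],
    [0, 0, 0, 0, 0, 0.3, 0],
  ],
)

```text
clock: 45.1
tcp_pos: [0.5333, 0.0618, 0.2485]
tool_rot: [-178.8, -82.1, 88.8]
contact_force: [-0.7, 0.9, -1.9]
gripper_width: 0.025
grasp_force: 59.2
```

```bash
sed -i 's/P=X\[teal\];print/P=X[teal]\n    if len(P): print/; s/sel(X,(.45,.62),(-.1,.2),(.085,.45))/sel(X,(.45,.62),(-.1,.085),(.085,.45))/' tip.py; python3 tip.py
python3 - <<'E'
from h import *
s=read_state();print(s['joint_positions'],s['tcp_pos'],s['tool_rot'])
E
```

```text
scene teal minz [0.32561794 0.3468232 ] [ 0.40290737 -0.19408717  0.33119526]
wood 203 [0.54067919 0.05572618 0.13580312] [-0.08950488 -0.51498617  0.85251283] z 0.08534992704108743 0.25402852206203
low end [0.54248669 0.08051886 0.09507207]
top teal minz [0.29972834 0.31406651] [ 0.55589952 -0.14365924  0.30291701]
wood 79 [0.53451123 0.04128818 0.19464178] [-0.00141071 -0.06464282  0.99790747] z 0.10190046516556135 0.25388290859095025
low end [0.52792101 0.08243416 0.11045014]
[-36.31387605  43.84947148  96.70587676  55.74206081 105.39748535
 -57.8487391 ] [0.53344454 0.0620192  0.24898518] [-179.11785689  -81.96483826   89.20964486]
```

Emit:
step_arm(
  deltas=[
    [0, -0.015, 0, 0.002, 0, 0, 0],
    [0, -0.03, 0, 0.004, 0, 0, 0],
    [0, -0.045, 0, 0.006, 0, 0, 0],
    [0, -0.06, 0, 0.008, 0, 0, 0],
    [0, -0.073, 0, 0.01, 0, 0, 0],
  ],
)

```text
clock: 45.7
tcp_pos: [0.5336, 0.062, 0.1747]
tool_rot: [-179.8, -81.9, 89.9]
contact_force: [0.2, -0.4, 0.0]
gripper_width: 0.0249
grasp_force: 59.2
```

Emit:
step_arm(
  deltas=[
    [0, -0.012, 0, 0.002, 0, 0, 0],
    [0, -0.024, 0, 0.0035, 0, 0, 0],
    [0, -0.034, 0, 0.005, 0, 0, 0],
    [0, -0.034, 0, 0.005, 0, 0, 0],
  ],
)

```text
clock: 46.1
tcp_pos: [0.5335, 0.0621, 0.1406]
tool_rot: [-179.4, -82.0, 89.5]
contact_force: [-0.4, -0.4, -0.5]
gripper_width: 0.0245
grasp_force: 59.2
```

Emit:
step_arm(
  deltas=[
    [0.3, 0, 0, 0, 0, 0, 0],
    [0.5, 0, 0, 0, 0, 0, 0],
    [0.5, 0, 0, 0, 0, 0, 0],
    [0.5, 0, 0, 0, 0, 0, 0],
  ],
)

```text
clock: 46.5
tcp_pos: [0.5338, 0.062, 0.1424]
tool_rot: [179.7, -81.9, 90.4]
contact_force: [-0.2, -0.2, 0.7]
gripper_width: 0.0429
grasp_force: 0.0
```

Emit:
step_arm(
  deltas=[
    [0.5, 0, 0, -0.015, 0, 0, 0],
    [0.5, 0, 0, -0.035, 0, 0, 0],
    [0.5, 0, 0, -0.06, 0, 0, 0],
    [0.5, 0, 0, -0.085, 0, 0, 0],
    [0.5, 0, 0, -0.1, 0, 0, 0],
  ],
)

```text
clock: 47.0
tcp_pos: [0.5344, -0.0405, 0.1561]
tool_rot: [179.3, -81.8, 90.7]
contact_force: [-0.0, 0.3, -0.1]
gripper_width: 0.0428
grasp_force: 0.0
```

Emit:
step_arm(
  deltas=[
    [0.5, 0.03, 0, -0.02, 0, 0, 0],
    [0.5, 0.06, 0, -0.04, 0, 0, 0],
    [0.5, 0.09, 0, -0.06, 0, 0, 0],
    [0.5, 0.11, 0, -0.08, 0, 0, 0],
    [0.5, 0.11, 0, -0.1, 0, 0, 0],
  ],
)

```text
clock: 47.5
tcp_pos: [0.5341, -0.1223, 0.2819]
tool_rot: [178.6, -81.8, 91.5]
contact_force: [-0.2, -0.5, 0.4]
gripper_width: 0.0426
grasp_force: 0.0
```

Emit:
step_arm(
  deltas=[
    [0.7, 0, 0, 0, 0, -0.145, 0],
    [0.7, 0, 0, 0, 0, -0.29, 0],
    [0.7, 0, 0, 0, 0, -0.435, 0],
    [0.7, 0, 0, 0, 0, -0.58, 0],
    [0.7, 0, 0, 0, 0, -0.725, 0],
  ],
)

```text
clock: 48.0
tcp_pos: [0.5342, -0.1225, 0.2797]
tool_rot: [179.9, -40.0, 90.1]
contact_force: [0.2, 0.8, 0.0]
gripper_width: 0.0598
grasp_force: 0.0
```

Emit:
step_arm(
  deltas=[
    [0.7, 0, 0, 0, 0, -0.145, 0],
    [0.7, 0, 0, 0, 0, -0.29, 0],
    [0.7, 0, 0, 0, 0, -0.435, 0],
    [0.7, 0, 0, 0, 0, -0.58, 0],
    [0.7, 0, 0, 0, 0, -0.705, 0],
  ],
)

```text
clock: 48.5
tcp_pos: [0.5343, -0.1213, 0.2807]
tool_rot: [179.8, 0.3, 90.0]
contact_force: [-0.4, 0.4, 0.3]
gripper_width: 0.0599
grasp_force: 0.0
```

Emit:
step_arm(
  deltas=[
    [0.7, -0.03, 0.015, 0, 0, 0, 0],
    [0.7, -0.06, 0.03, 0, 0, 0, 0],
    [0.7, -0.1, 0.05, 0, 0, 0, 0.01],
    [0.7, -0.14, 0.07, 0, 0, 0, 0.03],
    [0.7, -0.14, 0.09, 0, 0, 0, 0.04],
  ],
)

```text
clock: 49.0
tcp_pos: [0.6243, -0.2664, 0.2788]
tool_rot: [-180.0, 0.1, 87.5]
contact_force: [-0.8, 0.6, -0.1]
gripper_width: 0.0598
grasp_force: 0.0
```

Run:
```python
from h import *
s=read_state();print(s['tcp_pos'],s['tool_rot'])
p,d=read_camera("scene");X=cloud("scene",d)
rects(X,sel(X,(.35,.75),(-.55,-.25),(.014,.034)),"brush",80)
cv2.imwrite("pics/s2.png",cv2.resize(p[130:330,200:450],None,fx=3,fy=3))
```

```text
[ 0.62433513 -0.26643085  0.27878777] [-1.79979365e+02  1.48888412e-01  8.74693598e+01]
brush px [233 390  73  90] n 1605 c [ 638.8 -385.1] sz [200.2  29.5] ang 87.4 z [19.  29.6 32.7]
```

View pics/s2.png

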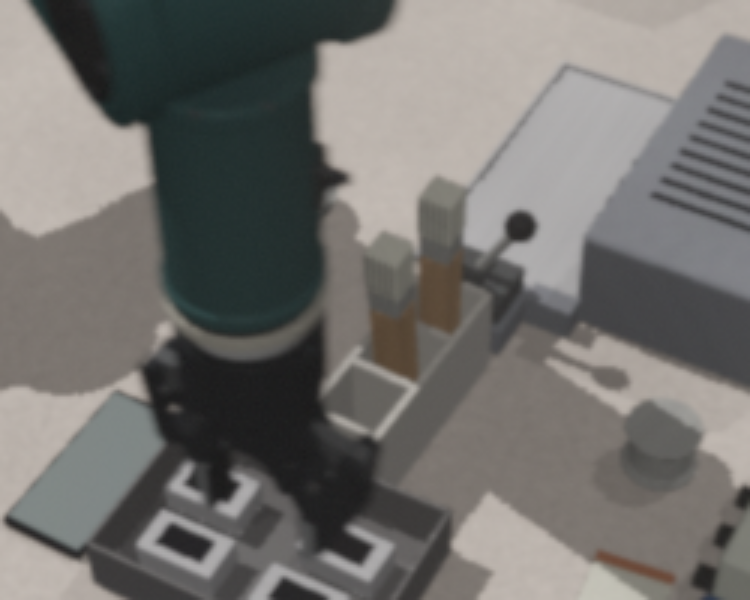

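Two brushes now stand in the stand at crop (440,240) and (390,300). The last one lies at (.639, -.384).

Emit:
step_arm(
  deltas=[
    [0.7, -0.03, 0.007, 0.01, 0, 0, 0],
    [0.7, -0.06, 0.014, 0.04, 0, 0, 0],
    [0.7, -0.087, 0.02, 0.08, 0, 0, 0],
    [0.7, -0.087, 0.02, 0.125, 0, 0, 0],
    [0.7, -0.087, 0.02, 0.17, 0, 0, 0],
  ],
)

```text
clock: 49.55
tcp_pos: [0.6403, -0.3495, 0.1077]
tool_rot: [180.0, 0.0, 87.7]
contact_force: [0.6, -0.9, -1.2]
gripper_width: 0.0597
grasp_force: 0.0
```

Emit:
step_arm(
  deltas=[
    [0.7, 0, 0, 0, 0, 0, 0],
    [0.7, 0, 0, 0, 0, 0, 0],
  ],
)

```text
clock: 49.75
tcp_pos: [0.6402, -0.3478, 0.1088]
tool_rot: [-179.9, -0.1, 87.8]
contact_force: [1.5, -0.7, 0.5]
gripper_width: 0.0596
grasp_force: 0.0
```

Down 0.1, back 5 mm along the brush, then grip and lift.

Emit:
step_arm(
  deltas=[
    [0.7, -0.005, 0, 0.03, 0, 0, 0],
    [0.7, -0.005, 0, 0.06, 0, 0, 0],
    [0.7, -0.005, 0, 0.085, 0, 0, 0],
    [0.7, -0.005, 0, 0.1, 0, 0, 0],
    [0.7, -0.005, 0, 0.1, 0, 0, 0],
  ],
)

```text
clock: 50.25
tcp_pos: [0.641, -0.353, 0.0093]
tool_rot: [-180.0, -0.0, 87.8]
contact_force: [-0.2, -0.1, -0.1]
gripper_width: 0.0598
grasp_force: 0.0
```

Emit:
step_arm(
  deltas=[
    [0, 0, 0, 0, 0, 0, 0],
    [0, 0, 0, 0, 0, 0, 0],
    [0, 0, 0, 0, 0, 0, 0],
    [0, 0, 0, 0, 0, 0, 0],
    [0, 0, 0, 0, 0, 0, 0],
  ],
)

```text
clock: 50.75
tcp_pos: [0.6425, -0.3541, 0.0114]
tool_rot: [179.8, 0.1, 87.8]
contact_force: [0.5, -0.1, 7.2]
gripper_width: 0.025
grasp_force: 60.4
```

Emit:
step_arm(
  deltas=[
    [0, 0, 0, -0.01, 0, 0, 0],
    [0, 0, 0, -0.03, 0, 0, 0],
    [0, 0, 0, -0.06, 0, 0, 0],
    [0, 0, 0, -0.095, 0, 0, 0],
    [0, 0, 0, -0.13, 0, 0, 0],
  ],
)

```text
clock: 51.25
tcp_pos: [0.6405, -0.3528, 0.1406]
tool_rot: [-180.0, -0.0, 87.8]
contact_force: [1.0, -0.1, -0.3]
gripper_width: 0.0249
grasp_force: 59.4
```

Emit:
step_arm(
  deltas=[
    [0, 0, 0, -0.035, 0, 0, -0.01],
    [0, 0, 0, -0.07, 0, 0, -0.02],
    [0, 0, 0, -0.1, 0, 0, -0.03],
    [0, 0, 0, -0.112, 0, 0, -0.038],
    [0, 0, 0, -0.112, 0, 0, -0.038],
  ],
)

```text
clock: 51.75
tcp_pos: [0.6418, -0.3537, 0.2536]
tool_rot: [179.8, 0.1, 90.0]
contact_force: [0.4, -0.4, -1.3]
gripper_width: 0.0249
grasp_force: 59.4
```

Emit:
step_arm(
  deltas=[
    [0, 0, 0, 0, 0, 0, 0],
    [0, 0, 0, 0, 0, 0, 0],
  ],
)

```text
clock: 51.95
tcp_pos: [0.6397, -0.3523, 0.2483]
tool_rot: [-179.8, -0.1, 90.0]
contact_force: [-0.1, -0.3, -0.6]
gripper_width: 0.0245
grasp_force: 59.4
```

Emit:
step_arm(
  deltas=[
    [0, 0.015, -0.005, 0, 0, 0, 0],
    [0, 0.04, -0.012, 0, 0, 0, 0],
    [0, 0.07, -0.021, 0, 0, 0, 0],
    [0, 0.105, -0.031, 0, 0, 0, 0],
    [0, 0.14, -0.042, 0, 0, 0, 0],
  ],
)

```text
clock: 52.45
tcp_pos: [0.5975, -0.2116, 0.2486]
tool_rot: [-179.8, -0.1, 90.0]
contact_force: [0.5, 0.5, -0.7]
gripper_width: 0.0248
grasp_force: 59.4
```

Emit:
step_arm(
  deltas=[
    [0, 0.035, -0.011, 0, 0, 0, 0],
    [0, 0.07, -0.021, 0, 0, 0, 0],
    [0, 0.105, -0.031, 0, 0, 0, 0],
    [0, 0.135, -0.041, 0, 0, 0, 0],
    [0, 0.16, -0.049, 0, 0, 0, 0],
  ],
)

```text
clock: 52.95
tcp_pos: [0.5479, -0.0511, 0.2491]
tool_rot: [-179.8, -0.1, 90.0]
contact_force: [0.2, 0.9, -1.0]
gripper_width: 0.0249
grasp_force: 59.4
```

Emit:
step_arm(
  deltas=[
    [0, 0.02, -0.006, 0, 0, 0, 0],
    [0, 0.04, -0.012, 0, 0, 0, 0],
    [0, 0.058, -0.017, 0, 0, 0, 0],
    [0, 0.058, -0.017, 0, 0, 0, 0],
    [0, 0.058, -0.017, 0, 0, 0, 0],
  ],
)

```text
clock: 53.45
tcp_pos: [0.5323, 0.0049, 0.2498]
tool_rot: [-179.9, 0.0, 90.1]
contact_force: [-0.2, -0.6, -1.2]
gripper_width: 0.0247
grasp_force: 59.4
```

Emit:
step_arm(
  deltas=[
    [0, 0, 0, 0, 0, 0.04, 0],
    [0, 0, 0, 0, 0, 0.1, 0],
    [0, 0, 0, 0, 0, 0.17, 0],
    [0, 0, 0, 0, 0, 0.25, 0],
    [0, 0, 0, 0, 0, 0.33, 0],
  ],
)

```text
clock: 53.95
tcp_pos: [0.5333, 0.0037, 0.2506]
tool_rot: [180.0, -19.1, 90.0]
contact_force: [-0.8, -0.6, -0.1]
gripper_width: 0.0245
grasp_force: 59.4
```

Emit:
step_arm(
  deltas=[
    [0, 0, 0, 0, 0, 0.08, 0],
    [0, 0, 0, 0, 0, 0.16, 0],
    [0, 0, 0, 0, 0, 0.24, 0],
    [0, 0, 0, 0, 0, 0.32, 0],
    [0, 0, 0, 0, 0, 0.4, 0],
  ],
)

```text
clock: 54.45
tcp_pos: [0.5332, 0.0031, 0.2504]
tool_rot: [180.0, -42.0, 89.9]
contact_force: [0.3, -0.3, -0.4]
gripper_width: 0.0245
grasp_force: 59.4
```

Emit:
step_arm(
  deltas=[
    [0, 0, 0, 0, 0, 0.08, 0],
    [0, 0, 0, 0, 0, 0.16, 0],
    [0, 0, 0, 0, 0, 0.24, 0],
    [0, 0, 0, 0, 0, 0.32, 0],
    [0, 0, 0, 0, 0, 0.4, 0],
  ],
)

```text
clock: 54.95
tcp_pos: [0.5332, 0.0031, 0.25]
tool_rot: [179.9, -64.9, 89.9]
contact_force: [0.2, 1.1, -0.8]
gripper_width: 0.0244
grasp_force: 59.4
```

Emit:
step_arm(
  deltas=[
    [0, 0, 0, 0, 0, 0.08, 0],
    [0, 0, 0, 0, 0, 0.16, 0],
    [0, 0, 0, 0, 0, 0.23, 0],
    [0, 0, 0, 0, 0, 0.28, 0],
    [0, 0, 0, 0, 0, 0.3, 0],
  ],
)

```text
clock: 55.45
tcp_pos: [0.5329, 0.004, 0.2495]
tool_rot: [-179.2, -82.1, 89.2]
contact_force: [-0.3, -0.2, -1.1]
gripper_width: 0.0249
grasp_force: 59.4
```

```bash
sed -i 's/(-.1,.085),(.085,.45)/(-.1,.025),(.085,.45)/' tip.py; python3 tip.py
python3 - <<'E'
from h import *
s=read_state();print(s['joint_positions'],s['tcp_pos'],s['tool_rot'])
E
```

```text
scene teal minz [0.31480702 0.33969406] [ 0.33303433 -0.12663998  0.3200622 ]
wood 129 [ 0.53542237 -0.0149469   0.17025143] [-0.06132009 -0.15153064  0.98654869] z 0.0854119141383017 0.2592999905958349
low end [0.53612801 0.02379179 0.09416227]
top teal minz [0.30171506 0.31144352] [ 0.5287116  -0.18540464  0.30168983]
wood 44 [ 0.53516239 -0.02079537  0.19856208] [-0.04128398  0.13681001  0.98973666] z 0.13343544258633974 0.24847881580515047
low end [ 0.53714601 -0.02840311  0.14439519]
[-40.51236413  45.06531477  92.57969342  52.91293348 109.26037399
 -57.05673702] [0.53286377 0.00449165 0.25001194] [-179.49781281  -81.96508519   89.46893647]
```

Emit:
step_arm(
  deltas=[
    [0, -0.015, 0, 0.003, 0, 0, 0],
    [0, -0.03, 0, 0.005, 0, 0, 0],
    [0, -0.045, 0, 0.007, 0, 0, 0],
    [0, -0.06, 0, 0.009, 0, 0, 0],
    [0, -0.075, 0, 0.0115, 0, 0, 0],
  ],
)

```text
clock: 56.05
tcp_pos: [0.5328, 0.0059, 0.1735]
tool_rot: [-179.9, -81.9, 89.9]
contact_force: [-0.3, -0.5, -0.3]
gripper_width: 0.0245
grasp_force: 59.4
```

Emit:
step_arm(
  deltas=[
    [0, -0.012, 0, 0.002, 0, 0, 0],
    [0, -0.024, 0, 0.0035, 0, 0, 0],
    [0, -0.036, 0, 0.005, 0, 0, 0],
    [0, -0.036, 0, 0.005, 0, 0, 0],
  ],
)

```text
clock: 56.45
tcp_pos: [0.5326, 0.0058, 0.1371]
tool_rot: [-179.3, -82.0, 89.3]
contact_force: [0.5, 0.4, -0.4]
gripper_width: 0.0246
grasp_force: 59.4
```

Release, retract, lift and move clear.

Emit:
step_arm(
  deltas=[
    [0.3, 0, 0, 0, 0, 0, 0],
    [0.5, 0, 0, 0, 0, 0, 0],
    [0.5, 0, 0, 0, 0, 0, 0],
    [0.5, 0, 0, 0, 0, 0, 0],
  ],
)

```text
clock: 56.85
tcp_pos: [0.533, 0.0056, 0.1391]
tool_rot: [179.7, -81.9, 90.3]
contact_force: [-0.6, 0.4, 0.5]
gripper_width: 0.0428
grasp_force: 0.0
```

Emit:
step_arm(
  deltas=[
    [0.5, 0, 0, -0.015, 0, 0, 0],
    [0.5, 0, 0, -0.035, 0, 0, 0],
    [0.5, 0, 0, -0.06, 0, 0, 0],
    [0.5, 0, 0, -0.085, 0, 0, 0],
    [0.5, 0, 0, -0.1, 0, 0, 0],
  ],
)

```text
clock: 57.35
tcp_pos: [0.5332, -0.0969, 0.1529]
tool_rot: [179.4, -81.8, 90.5]
contact_force: [0.8, -0.1, 0.2]
gripper_width: 0.0426
grasp_force: 0.0
```

Emit:
step_arm(
  deltas=[
    [0.5, 0.03, 0, -0.02, 0, 0, 0],
    [0.5, 0.06, 0, -0.04, 0, 0, 0],
    [0.5, 0.09, 0, -0.06, 0, 0, 0],
    [0.5, 0.11, 0, -0.08, 0, 0, 0],
    [0.5, 0.11, 0, -0.1, 0, 0, 0],
  ],
)

```text
clock: 57.85
tcp_pos: [0.5328, -0.1787, 0.2788]
tool_rot: [178.6, -81.8, 91.4]
contact_force: [0.1, -0.1, -0.4]
gripper_width: 0.0427
grasp_force: 0.0
```

Emit:
step_arm(
  deltas=[
    [0.7, 0, 0, 0, 0, -0.145, 0],
    [0.7, 0, 0, 0, 0, -0.29, 0],
    [0.7, 0, 0, 0, 0, -0.435, 0],
    [0.7, 0, 0, 0, 0, -0.58, 0],
    [0.7, 0, 0, 0, 0, -0.725, 0],
  ],
)

```text
clock: 58.35
tcp_pos: [0.5329, -0.1788, 0.2764]
tool_rot: [179.9, -40.0, 89.9]
contact_force: [-0.2, 0.9, -0.5]
gripper_width: 0.0595
grasp_force: 0.0
```

Emit:
step_arm(
  deltas=[
    [0.7, 0, 0, 0, 0, -0.145, 0],
    [0.7, 0, 0, 0, 0, -0.29, 0],
    [0.7, 0, 0, 0, 0, -0.435, 0],
    [0.7, 0, 0, 0, 0, -0.58, 0],
    [0.7, 0, 0, 0, 0, -0.705, 0],
  ],
)

```text
clock: 58.85
tcp_pos: [0.5331, -0.1776, 0.2775]
tool_rot: [179.8, 0.4, 89.9]
contact_force: [-0.9, 0.6, -0.7]
gripper_width: 0.06
grasp_force: 0.0
```

Emit:
step_arm(
  deltas=[
    [0.7, -0.045, 0, 0, 0, 0, 0],
    [0.7, -0.09, 0, 0, 0, 0, 0],
    [0.7, -0.135, 0, 0, 0, 0, 0],
    [0.7, -0.18, 0, 0, 0, 0, 0],
    [0.7, -0.22, 0, 0, 0, 0, 0],
  ],
)

```text
clock: 59.35
tcp_pos: [0.5321, -0.3995, 0.2759]
tool_rot: [-180.0, 0.0, 89.9]
contact_force: [1.8, 0.1, -0.7]
gripper_width: 0.0595
grasp_force: 0.0
```

Emit:
step_arm(
  deltas=[
    [0.7, 0, 0, 0, 0, 0, 0],
    [0.7, 0, 0, 0, 0, 0, 0],
    [0.7, 0, 0, 0, 0, 0, 0],
  ],
)

```text
clock: 59.65
tcp_pos: [0.5324, -0.3961, 0.2755]
tool_rot: [-180.0, -0.1, 90.0]
contact_force: [-1.1, 0.2, 0.6]
gripper_width: 0.0601
grasp_force: 0.0
```

```bash
python3 chk.py t4
python3 - <<'E'
from h import *
p,d=read_camera("scene");X=cloud("scene",d);p0=np.load("scene0.npz")["p"]
cv2.imwrite("pics/s4.png",p)
hsv=cv2.cvtColor(p,cv2.COLOR_BGR2HSV).astype(int)
for y0,y1 in((-.045,.012),(.012,.07),(.07,.135)):
    P=X[sel(X,(.48,.6),(y0,y1),(.09,.3))]
    lo=P[P[:,2]<.12].mean(0);hi=P[P[:,2]>.17].mean(0)if(P[:,2]>.17).any() else None;print(len(P),lo,hi,np.percentile(P[:,2],99))
E
```

```text
totecase px [369 190  39  37] n 84 c [ 605.3 -175.1] sz [128.1  64.9] ang 46.9 z [22.9 30.5 36.9]
totecase px [360 201  16  27] n 419 c [ 567.3 -103.5] sz [64.5 37.8] ang 0.1 z [26.6 30.3 33.7]
totecase px [382 203  17  27] n 413 c [ 562.8 -160. ] sz [64.9 39.1] ang 2.4 z [26.4 30.2 34. ]
totecase px [382 243  17  26] n 414 c [ 465.5 -159.6] sz [62.2 39.3] ang 1.7 z [27.2 30.4 33.6]
totecase px [360 247  17  27] n 406 c [ 453.4 -104.6] sz [63.8 38. ] ang 3.1 z [27.2 30.6 33.7]
ball 106 [0.56691855 0.16620098 0.13103102]
675 [ 0.5376716  -0.03063564  0.10514086] [ 0.53598661 -0.03222881  0.194585  ] 0.20772868031546318
667 [0.53832451 0.0301383  0.10570705] [0.53685186 0.03282389 0.19351858] 0.2070650737567569
599 [0.54393507 0.08461528 0.10500872] [0.54151597 0.08687303 0.19351471] 0.20734283913262094
```

View pics/s4.png

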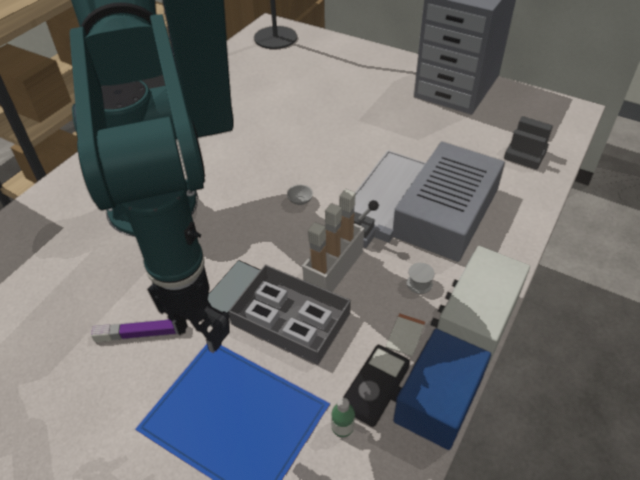

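All three brushes stand upright with bristles up, around (335,235), tops at 207 mm. The four cases lie in the tote around (290,310), the lever is over at (373,205), the tray and mat are empty, and the bystanders look where they were. Handing in.

```bash
python3 -c "
from cell import *
print(job_done())"
```

```text
the job is handed in; nothing more can be done
None
```

I handed the job in at about 60 s of robot time: the lever was pushed to its stop before any case was touched, all four cases are flat in the tote, and all three brushes stand upright in the stand; no verdict came back, and one case placement met a brief side contact of about 40 N (I did not identify what it touched).

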